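# Gauge the tripod ferrules and load the press carrier

## Task

First lower the blue carrier plate over the two brass locating pins of the black press bolster until it lies flush. Then take the orange dust cap off the gauge pin and, in the order red, yellow, green, blue (yellow or blue may be missing), slide each tripod ferrule open end down over the stepped gauge pin and feel gently for where it stops: stand those that slide right down to the gauge's base upright on the carrier plate, and put those that stop on the pin's shoulder into the cream enamel cup. Put the dust cap back over the pin, right down, when all are done, and leave the other things on the counter alone.

Things in the scene. Friction and masses are not known exactly. Their poses are not given: they have to be found in the camera images.
- red_1: Tripod ferrule, red band, red dot on top. red_1 and red_2 look alike; at most one is present, an absent one reads None. Aluminium tube 32 mm outside, 48 tall, closed on top, 40 mm foot flange 6 mm high, open below, 60 g. Bore 22 mm (slides right down the gauge) or 15 mm (stops at its shoulder), unseen, in any colour. Starts open end down. Origin: centre of open end; z to closed end.
- red_2: Tripod ferrule, red band, red dot on top. red_1 and red_2 look alike; at most one is present, an absent one reads None. Aluminium tube 32 mm outside, 48 tall, closed on top, 40 mm foot flange 6 mm high, open below, 60 g. Bore 22 mm (slides right down the gauge) or 15 mm (stops at its shoulder), unseen, in any colour. Starts open end down. Origin: centre of open end; z to closed end.
- yellow_1: Tripod ferrule, yellow band, yellow dot on top. yellow_1 and yellow_2 look alike; at most one is present, an absent one reads None. Aluminium tube 32 mm outside, 48 tall, closed on top, 40 mm foot flange 6 mm high, open below, 60 g. Bore 22 mm (slides right down the gauge) or 15 mm (stops at its shoulder), unseen, in any colour. Starts open end down. Origin: centre of open end; z to closed end.
- yellow_2: Tripod ferrule, yellow band, yellow dot on top. yellow_1 and yellow_2 look alike; at most one is present, an absent one reads None. Aluminium tube 32 mm outside, 48 tall, closed on top, 40 mm foot flange 6 mm high, open below, 60 g. Bore 22 mm (slides right down the gauge) or 15 mm (stops at its shoulder), unseen, in any colour. Starts open end down. Origin: centre of open end; z to closed end.
- green_1: Tripod ferrule, green band, green dot on top. green_1 and green_2 look alike; at most one is present, an absent one reads None. Aluminium tube 32 mm outside, 48 tall, closed on top, 40 mm foot flange 6 mm high, open below, 60 g. Bore 22 mm (slides right down the gauge) or 15 mm (stops at its shoulder), unseen, in any colour. Starts open end down. Origin: centre of open end; z to closed end.
- green_2: Tripod ferrule, green band, green dot on top. green_1 and green_2 look alike; at most one is present, an absent one reads None. Aluminium tube 32 mm outside, 48 tall, closed on top, 40 mm foot flange 6 mm high, open below, 60 g. Bore 22 mm (slides right down the gauge) or 15 mm (stops at its shoulder), unseen, in any colour. Starts open end down. Origin: centre of open end; z to closed end.
- blue_1: Tripod ferrule, blue band, blue dot on top. blue_1 and blue_2 look alike; at most one is present, an absent one reads None. Aluminium tube 32 mm outside, 48 tall, closed on top, 40 mm foot flange 6 mm high, open below, 60 g. Bore 22 mm (slides right down the gauge) or 15 mm (stops at its shoulder), unseen, in any colour. Starts open end down. Origin: centre of open end; z to closed end.
- blue_2: Tripod ferrule, blue band, blue dot on top. blue_1 and blue_2 look alike; at most one is present, an absent one reads None. Aluminium tube 32 mm outside, 48 tall, closed on top, 40 mm foot flange 6 mm high, open below, 60 g. Bore 22 mm (slides right down the gauge) or 15 mm (stops at its shoulder), unseen, in any colour. Starts open end down. Origin: centre of open end; z to closed end.
- gauge: Fixed stepped steel gauge pin on a dark base. Origin: centre of the underside, on the counter; z up. Base 60 mm across, 12 high; pin 19 mm diameter from z = 12 to 36 mm, conical shoulder narrowing to 12 mm at z = 40, straight to 44, then tapering to 6 mm at the tip, z = 52. A good ferrule stops with its lower edge on the base (z = 12 mm); a tight one on the shoulder (edge at z about 38 mm).
- dust_cap: Loose orange plastic dust cap that starts over the gauge pin, open end down, standing on the gauge's base: round, 36 mm outside, 56 mm tall, bore 25 mm wide and 46 mm deep, 40 g. On the gauge its lower edge rests on the base (12 mm above the counter). Origin: centre of the open lower end, z towards the closed end.
- bolster: Fixed black iron press bolster, 120 mm (x) by 240 mm (y), 15 mm high, with two brass locating pins, 10 mm diameter, tapered tips, reaching 16 mm above its top, at (38, -64) and (-38, 64) mm. Origin: centre of its underside, z up.
- carrier: Loose blue plate, 100 (x) by 220 (y) by 10 mm, 0.4 kg; two 13 mm through holes at (38, -64) and (-38, 64) mm, so it fits the bolster pins in two ways, a half turn apart. In its middle a steel handle bar, 50 mm along x, 12 mm thick along y, top 42 mm above the underside. Four ferrules fit in a row at x = 0, y = -88, -40, 40, 88 mm. Origin: centre of the underside, z up.
- cup: Loose cream enamel parts cup, a low wide dish with chipped rim: 126 mm across the mouth, inside width about 100 mm at the floor, 50 mm high, floor 4 mm thick, 0.35 kg. Origin: centre of the underside, z up.
- zoom_lens: Bystander: heavy chrome zoom lens standing upright, 74 mm across, 140 mm tall. Origin: centre of the underside.
- lens_cap: Bystander: brown bakelite lens cap, 58 mm across, 12 mm high. Origin: centre of the underside.
- screen: Bystander, fragile: green glass focusing screen in a steel frame, 66 mm (x) by 91 mm (y), 6 mm high, lying flat. Origin: centre of the underside.
- screwdriver: Bystander: screwdriver, 150 mm long, lying along its own x near the robot's base.
- jar: Bystander: glass jar with brass cap, 56 mm across, 75 mm tall. Origin: centre of the underside.
- film_can: Bystander: small aluminium film can with black lid, 33 mm across, 52 mm tall. Origin: centre of the underside. Not listed but fixed on the counter: a 330 mm high hand press at the right edge (y below -0.55 m, x above 0.6 m) and a drawer chest with a camera on it, 280 mm high, at the left edge (y above 0.54 m, x above 0.56 m).

How it is judged:
By the outcome, as a careful person would: the job done as asked, in the order asked, and still so for the second after the job is handed in, with the robot touching nothing.
Of red_1, red_2 only 1 to 1 are there at a start; the rules pass over those that are not, and their reading is None.
Of yellow_1, yellow_2 only 1 to 1 are there at a start; the rules pass over those that are not, and their reading is None.
Of green_1, green_2 only 1 to 1 are there at a start; the rules pass over those that are not, and their reading is None.
Of blue_1, blue_2 only 1 to 1 are there at a start; the rules pass over those that are not, and their reading is None.
Of yellow_1, yellow_2, blue_1, blue_2 only 3 to 4 are there at a start; the rules pass over those that are not, and their reading is None.
At some moment in a run one of red_1, red_2, yellow_1, yellow_2, green_1, green_2, blue_1, blue_2, carrier, cup may be knocked a few centimetres aside while the robot is not near it.
It also fails if it takes over 208 s, if anything falls off the work surface, if the arm or the gripper's body presses on something with over 40 N, if the wrist force passes 120 N, or if a joint passes its speed limit or range.

## Robot

A 6-joint arm with a two-finger parallel gripper is mounted at the origin on the work surface. World frame = base frame: x ahead of the robot, y to its left, z up, the work surface at z = 0. Lengths are in m, angles in rad, forces in N, time in s.
With the tool pointing down it reaches from about 0.225 to 0.875 m from the base axis. Payload 3.4 kg.
Tool frame: the origin (TCP) lies at the very end of the fingers, on their centre line; the grasp point (between the pads) lies 19 mm behind it (manip.tcp_to_grasp is the distance from the TCP to the grasp point, in m); z points along the fingers, y is the line along which they close (so a half turn about z gives the same grasp; the last joint's range is limited). The gripper opens to 85 mm and grips with 20 to 120 N. Pads are 22 mm wide; open, the fingers measure 114 mm over their backs; the gripper's body (76 mm by 85 mm) begins 54 mm behind the grasp point. The pads swing forward as they close: fully open they stand 13 mm farther back than shut.
Start: joints at [-1.292, 0.276, 1.505, -0, 1.361, -0.121], TCP at [0.224, -0.53, 0.231] pointing down, gripper open.
Joint ranges: [-2.89, 2.89], [-0.75, 2.08], [0.22, 2.7], [-1.18, 4.32], [0.11, 2.71], [-2.7, 2.7]. Speed limits (rad/s): [2.57, 2.57, 3.14, 3.14, 3.14, 3.14].

## Interface

Orientations are given as a unit quaternion [w, x, y, z].
In Python, from rig import status, get_image, job, manip gives the robot as it stands.
- The arm moves only by the tool apply_moves, never from a script. Its arguments are lists of equal length, an entry for each row: "xyz": the shift along the tool's x, y, z each as a share of 0.3 m, from -1 to 1, a list of three; "rot": the turn, a rotation vector about the tool's x, y, z each as a share of 60 degrees, from -1 to 1, a list of three; "hand": the opening, from -1 (shut) to 1 (fully open). A call has 1 to 8 rows; each row shifts and turns the commanded pose from where the row before left it, along the tool's axes as they then stand; what a row does not reach is not made up. A row lasts 1/8 s, in which the tool goes at most 62.5 mm and 10.7 degrees, less where a joint would pass 70% of its speed; a pose out of reach is approached as far as the arm can. A call with a number of a shift or a turn outside -1 to 1 is refused whole. A call with a gripper value outside its range is refused whole. The fingers move at their own pace and stop on an object; "force" is the grip in N (left out, the last holds). Time passes only in rows, so rows that do not move let the fingers close. It gives the time, the measured TCP pose, the force, the opening and the grip force at its end, in the units of the state.
- status.get_state(): the state, without advancing time (a new reading comes with each control period).
- get_image(name): name is "scene" or "top" or "wrist"; returns a dict with "pixels" (400x640x3 uint8, red, green, blue), "fovy" (degrees; the focal length in pixels is half the picture's height over the tangent of half this angle, whatever the lens; pixels are square), "cx", "cy" (the principal point, pixels), "origin" and "orientation" of the camera in the world; the wrist camera has in their place "tool_from_camera" (4x4, takes a point from camera to tool coordinates, whose origin is the TCP and whose axes are the flange's). Camera axes: x right, y down, z forward; pixel columns grow to the right and rows downward; lengths in m; the calibration is good to about 2 mm. A picture is of the moment at which its call begins: read the wrist's pose just before it. There is no depth.
- job.sign_off(): hands the job in; it is judged then, once.
The state is a dict: "clock": time; "qpos": joint angles; "qd": joint speeds; "effort": joint torques, N m; "position": TCP position; "ee_rot": TCP orientation; "contact_force": force on the tool from outside, world axes, zero at the start; "moment": the same for the moment, N m; "width": finger opening in m; "gripper_force": force on a finger pad.
Only numpy, scipy, OpenCV 4.12 (cv2) and the standard library are available. Lean on these libraries where they do the work, as an engineer would, in place of code of your own. Each camera call takes 0.05 s, during which the arm holds its last target. There are 200 camera calls.

## Working session

There is one attempt and no reset: what is moved stays moved. The work goes in short steps, Python scripts to look and compute and a tool call to move; the robot and the scene stay as the last step left them, time stands still between calls to the robot, and variables do not carry over. Pictures are saved under pics/ and viewed, at most 16 in all, crops included, and the job is handed in when it is done.

Besides the shell and the picture viewer there is one more tool, called after ">>>" as name(argument=value, ...) on one line, values as JSON. apply_moves: Moves the arm, as the interface text tells. Its arguments: {"type":"object","properties":{"xyz":{"type":"array","items":{"type":"array","items":{"type":"number","minimum":-1,"maximum":1}}},"rot":{"type":"array","items":{"type":"array","items":{"type":"number","minimum":-1,"maximum":1}}},"hand":{"type":"array","items":{"type":"number"}},"force":{"type":"number"}},"required":["xyz","rot","hand"]}

```bash
ls; mkdir -p pics; cat > h.py <<'E'
import numpy as np, cv2
from scipy.spatial.transform import Rotation as R
from rig import status, get_image, job, manip
def q2R(q): return R.from_quat([q[1],q[2],q[3],q[0]]).as_matrix()
def save(d,n,s=None): cv2.imwrite('pics/'+n,cv2.cvtColor(d['pixels'],cv2.COLOR_RGB2BGR)); np.savez('pics/'+n+'.npz',**{k:np.array(v) for k,v in d.items()})
def pose(d,st=None):
    if 'origin' in d: return np.array(d['origin']),q2R(d['orientation'])
    T=np.array(d['tool_from_camera']); Rt=q2R(st['ee_rot']); return np.array(st['position'])+Rt@T[:3,3],Rt@T[:3,:3]
def foc(d): return 200/np.tan(np.radians(float(d['fovy']))/2)
def ray(d,u,v,z,st=None):
    o,Rc=pose(d,st); f=foc(d); r=Rc@np.array([(u-float(d['cx']))/f,(v-float(d['cy']))/f,1]); return (o+r*(z-o[2])/r[2])
def proj(d,p,st=None):
    o,Rc=pose(d,st); c=Rc.T@(np.array(p)-o); return foc(d)*c[:2]/c[2]+[float(d['cx']),float(d['cy'])]
E
python3 - <<'E'
from h import *
for n in('top','scene'):
    d=get_image(n); save(d,n+'1.png'); print(n,{k:d[k] for k in d if k!='pixels'})
s=status.get_state(); print(s); print(manip.tcp_to_grasp)
d=get_image('wrist'); print(d['tool_from_camera'],d['fovy'],d['cx'],d['cy'])
E
```

```text
pics
top {'fovy': 48.024417298704506, 'cx': 321.88772572649157, 'cy': 213.86164662492303, 'origin': array([0.49757855, 0.00544609, 1.13534062]), 'orientation': array([-0.03964231,  0.7115582 , -0.70133454,  0.01559721])}
scene {'fovy': 45.51370040054135, 'cx': 319.2149941371419, 'cy': 198.52935441142907, 'origin': array([1.11493744, 0.24317743, 0.94572687]), 'orientation': array([-0.16060604,  0.55849246,  0.77919246, -0.23484246])}
{'clock': 0.1, 'qpos': array([-1.29195036e+00,  2.76543196e-01,  1.50597188e+00, -3.15409618e-05,
        1.36071937e+00, -1.20984261e-01]), 'qd': array([-0.00193548, -0.00141873, -0.00204557, -0.00055333, -0.00014228,
       -0.00131259]), 'effort': array([ 1.41917899e-03, -4.17698121e+01, -2.46405280e+01, -2.46616737e-04,
        5.69426207e-03,  7.37787559e-06]), 'position': array([ 0.22369104, -0.52920565,  0.2305335 ]), 'ee_rot': array([-8.17121769e-04,  9.80082453e-01,  1.98589303e-01, -8.00996118e-05]), 'contact_force': array([-0.33104242,  0.24769047,  0.15968654]), 'moment': array([-0.02313978,  0.02461127, -0.00087708]), 'gripper_force': 0.0, 'width': 0.08549765049818486}
0.0187
[[-3.95211903e-04 -9.47881551e-01 -3.18622674e-01  8.19890573e-02]
 [ 9.99999856e-01 -4.90120535e-04  2.17700662e-04 -1.68099036e-04]
 [-3.62517957e-04 -3.18622542e-01  9.47881609e-01 -1.41576587e-01]
 [ 0.00000000e+00  0.00000000e+00  0.00000000e+00  1.00000000e+00]] 60.212041458745475 320.9298723779469 194.45915990956422
```

View pics/top1.png

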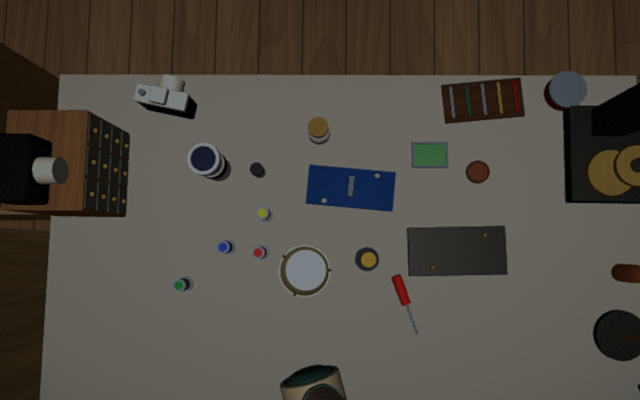

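View pics/scene1.png

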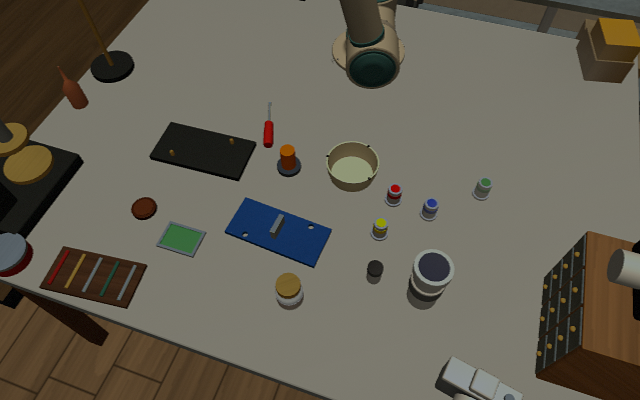

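```bash
python3 - <<'E'
from h import *
s=status.get_state(); d=get_image('wrist'); save(d,'w1.png')
t=np.load('pics/top1.png.npz'); c=np.load('pics/scene1.png.npz')
print('tcp in scene',proj(c,s['position']),'top',proj(t,s['position']))
im=t['pixels']; hsv=cv2.cvtColor(im,cv2.COLOR_RGB2HSV)
def blob(img,u,v,r,lo,hi):
    h=cv2.cvtColor(img,cv2.COLOR_RGB2HSV); m=cv2.inRange(h,lo,hi); k=np.zeros_like(m); k[v-r:v+r+1,u-r:u+r+1]=1; m=m*k
    y,x=np.nonzero(m); return x.mean(),y.mean(),len(x)
C={'red':((0,130,60),(12,255,255)),'yellow':((22,120,60),(40,255,255)),'green':((45,100,40),(85,255,255)),'blue':((105,120,40),(130,255,255))}
P={'red':(259,253,394,188),'yellow':(264,214,380,223),'green':(181,285,485,182),'blue':(225,247,431,203)}
for n in P:
    a=blob(t['pixels'],P[n][0],P[n][1],9,*C[n]); b=blob(c['pixels'],P[n][2],P[n][3],5,*C[n])
    print(n,a,ray(t,a[0],a[1],.048).round(4),b,ray(c,b[0],b[1],.048).round(4))
print('cap',ray(t,369,260,.068),ray(c,287.5,151,.068))
print('cup',ray(t,305,271,.05),'carr',[ray(t,u,v,.01).round(3) for u,v in((377,175.5),(324,200.5))],'bol',[ray(t,u,v,.031).round(4) for u,v in((485,235),(433,267))])
print('car scene',[ray(c,u,v,.01).round(3) for u,v in((311,227),(245,229))],'bol',[ray(c,u,v,.031).round(3) for u,v in((172,153),(232,141))])
E
python3 -c "
import cv2;i=cv2.imread('pics/top1.png')[140:310,160:520];cv2.imwrite('pics/crop1.png',cv2.convertScaleAbs(cv2.resize(i,(792,374),interpolation=cv2.INTER_CUBIC),alpha=2))"
```

```text
tcp in scene [147.3424556   -9.56028877] top [613.81050029 396.68309072]
red (np.float64(257.5), np.float64(252.5), 52) [0.4864 0.1979 0.048 ] (np.float64(394.84313725490193), np.float64(188.07843137254903), 51) [0.4845 0.1972 0.048 ]
yellow (np.float64(261.5), np.float64(212.5), 52) [0.5839 0.1908 0.048 ] (np.float64(380.47222222222223), np.float64(222.20833333333334), 72) [0.5817 0.1895 0.048 ]
green (np.float64(178.31034482758622), np.float64(285.0344827586207), 58) [0.4047 0.389  0.048 ] (np.float64(485.36), np.float64(181.78), 50) [0.4021 0.3889 0.048 ]
blue (np.float64(222.672131147541), np.float64(246.78688524590163), 61) [0.4989 0.2836 0.048 ] (np.float64(431.44444444444446), np.float64(202.53968253968253), 63) [0.4967 0.2838 0.048 ]
cap [ 0.4732351  -0.07045664  0.068     ] [ 0.47564892 -0.06623085  0.068     ]
cup [0.44395167 0.08153163 0.05      ] carr [array([ 0.684, -0.093,  0.01 ]), array([0.619, 0.04 , 0.01 ])] bol [array([ 0.5375, -0.3537,  0.031 ]), array([ 0.4581, -0.228 ,  0.031 ])]
car scene [array([0.621, 0.042, 0.01 ]), array([ 0.673, -0.097,  0.01 ])] bol [array([ 0.544, -0.346,  0.031]), array([ 0.463, -0.222,  0.031])]
```

View pics/crop1.png

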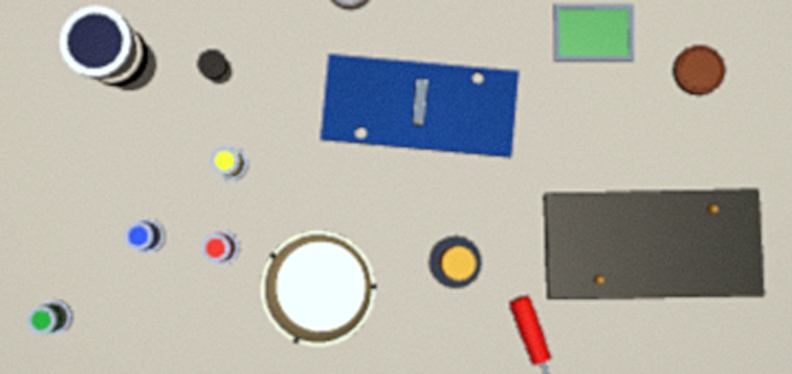

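View pics/w1.png

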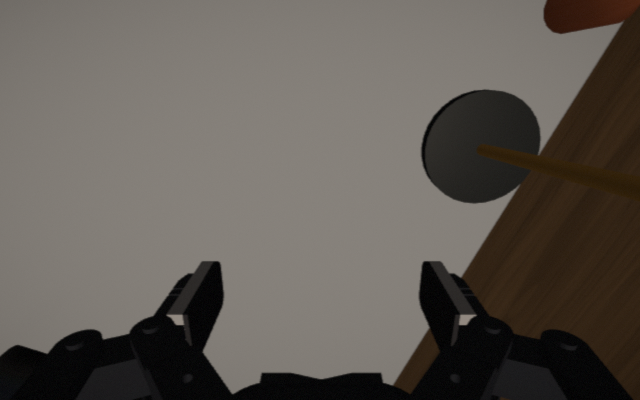

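>>> apply_moves(xyz=[[0, 0, 0], [0, 0, 0], [0.156, -0.128, 0], [0.156, -0.128, 0], [0.156, -0.128, 0], [0.156, -0.128, 0], [0.156, -0.128, 0], [0.156, -0.128, 0]], rot=[[0, 0, 0.175], [0, 0, 0.175], [0, 0, 0], [0, 0, 0], [0, 0, 0], [0, 0, 0], [0, 0, 0], [0, 0, 0]], hand=[1, 1, 1, 1, 1, 1, 1, 1])

```text
clock: 1.2
position: [0.498, -0.2886, 0.2313]
ee_rot: [0.0, 1.0, 0.017, 0.0]
contact_force: [-0.1, -0.6, -0.2]
width: 0.0852
gripper_force: 0.0
```

>>> apply_moves(xyz=[[0, 0, 0], [0, 0, 0], [0, 0, 0]], rot=[[0, 0, 0], [0, 0, 0], [0, 0, 0]], hand=[1, 1, 1])

```text
clock: 1.58
position: [0.4957, -0.2911, 0.2312]
ee_rot: [0.0, 1.0, 0.016, -0.0]
contact_force: [0.2, -0.3, 0.5]
width: 0.0852
gripper_force: 0.0
```

```bash
cat >> h.py <<'E'
import math
def yaw(s): Rt=q2R(s['ee_rot']); return math.degrees(math.atan2(Rt[1,0],Rt[0,0]))
def plan(x,y,z,psi=None,s=None,step=.2):
    s=s or status.get_state(); Rt=q2R(s['ee_rot']); p0=yaw(s)
    if psi is not None:
        t=p0-psi; print('rot z units',round(t/60,4),'rows',math.ceil(abs(t)/10.6)); Rt=Rt@R.from_euler('z',math.radians(t)).as_matrix()
    d=Rt.T@(np.array([x,y,z])-s['position'])/.3; n=max(1,math.ceil(np.linalg.norm(d)/step)); print('xyz',d.round(4),'rows',n,'each',(d/n).round(4))
def wsnap(n):
    s=status.get_state(); d=get_image('wrist'); save(d,n); np.savez('pics/s_'+n+'.npz',**{k:np.array(v) for k,v in s.items()}); print('tcp',s['position'].round(4),'yaw',round(yaw(s),2),'F',s['contact_force'].round(1),'w',round(s['width'],4),'t',round(s['clock'],1)); return s,d
def wload(n): return dict(np.load('pics/s_'+n+'.npz')),dict(np.load('pics/'+n+'.npz'))
E
python3 - <<'E'
from h import *
s,d=wsnap('w2.png'); print(s['ee_rot'])
plan(.651,-.0265,.199,-4.8)
E
```

```text
tcp [ 0.4957 -0.2911  0.2312] yaw 1.8 F [ 0.2 -0.3  0.5] w 0.0852 t 1.6
[ 1.77774255e-04  9.99875962e-01  1.57455403e-02 -3.28365724e-04]
rot z units 0.1097 rows 1
xyz [ 0.4421 -0.9227  0.1071] rows 6 each [ 0.0737 -0.1538  0.0178]
```

View pics/w2.png

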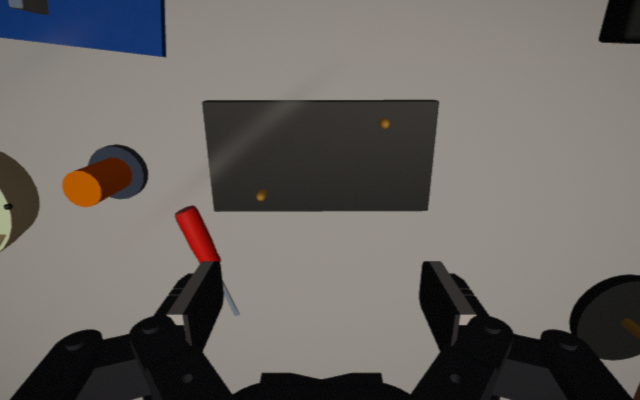

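>>> apply_moves(xyz=[[0, 0, 0], [0.0737, -0.1538, 0.012], [0.0737, -0.1538, 0.012], [0.0737, -0.1538, 0.012], [0.0737, -0.1538, 0.012], [0.0737, -0.1538, 0.012], [0.0737, -0.1538, 0.012], [0, 0, 0]], rot=[[0, 0, 0.1097], [0, 0, 0], [0, 0, 0], [0, 0, 0], [0, 0, 0], [0, 0, 0], [0, 0, 0], [0, 0, 0]], hand=[1, 1, 1, 1, 1, 1, 1, 1])

```text
clock: 2.62
position: [0.6525, -0.0232, 0.209]
ee_rot: [-0.001, 0.999, -0.04, -0.0]
contact_force: [-0.2, -0.7, 0.1]
width: 0.0854
gripper_force: 0.0
```

>>> apply_moves(xyz=[[0, 0, 0], [0, 0, 0]], rot=[[0, 0, 0], [0, 0, 0]], hand=[1, 1])

```text
clock: 2.88
position: [0.651, -0.0268, 0.2099]
ee_rot: [0.0, 0.999, -0.042, -0.0]
contact_force: [-0.2, 0.1, -0.2]
width: 0.0856
gripper_force: 0.0
```

```bash
python3 - <<'E'
from h import *
s,d=wsnap('w3.png')
s2,d2=wload('w2.png')
# bolster pins: yellowish blobs
h=cv2.cvtColor(d2['pixels'],cv2.COLOR_RGB2HSV); P=[]
for u,v in((385,124),(261,196)):
    m=np.zeros(h.shape[:2],np.uint8); m[v-10:v+11,u-10:u+11]=1
    mm=(cv2.inRange(h,(8,120,70),(30,255,255))>0)&(m>0); y,x=np.nonzero(mm); print('pin',x.mean(),y.mean(),len(x),x.min(),x.max(),y.min(),y.max()); P.append(ray(d2,x.mean(),y.mean(),.026,s2))
P=np.array(P); v=P[1]-P[0]; print(P.round(4),'c',P.mean(0).round(4),'len',np.linalg.norm(v),'yaw',np.degrees(np.arctan2(v[1],v[0]))-np.degrees(np.arctan2(128,-76)))
E
```

```text
tcp [ 0.651  -0.0268  0.2099] yaw -4.81 F [-0.2  0.1 -0.2] w 0.0856 t 2.9
pin 384.5529411764706 123.36470588235294 85 380 389 119 128
pin 260.71084337349396 195.53012048192772 83 256 265 191 200
[[ 0.5373 -0.353   0.026 ]
 [ 0.4578 -0.2283  0.026 ]] c [ 0.4976 -0.2906  0.026 ] len 0.14784584950753618 yaw 1.8351596166148454
```

View pics/w3.png

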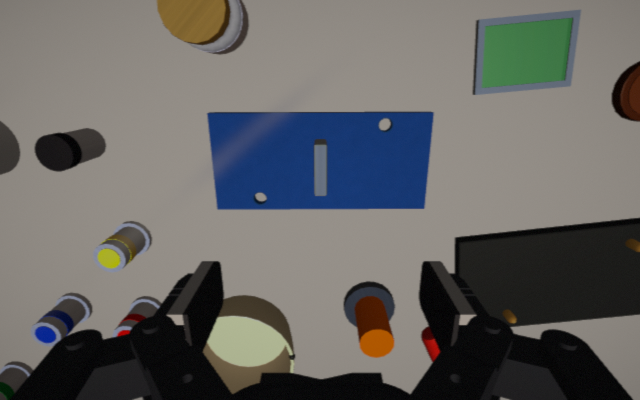

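```bash
python3 - <<'E'
from h import *
s,d=wload('w3.png')
h=cv2.cvtColor(d['pixels'],cv2.COLOR_RGB2HSV); P=[]
for u,v in((385,124),(261,197)):
    m=np.zeros(h.shape[:2],bool); m[v-12:v+13,u-12:u+13]=1
    mm=(h[...,1]<150)&m; y,x=np.nonzero(mm); print('hole',x.mean(),y.mean(),len(x),x.min(),x.max(),y.min(),y.max()); P.append(ray(d,x.mean(),y.mean(),.008,s))
P=np.array(P); v=P[1]-P[0]; print(P.round(4),'c',P.mean(0).round(4),'len',np.linalg.norm(v),'yaw',np.degrees(np.arctan2(v[1],v[0]))-np.degrees(np.arctan2(128,-76)))
c=P.mean(0)
print([proj(d,[c[0],c[1],.042],s)])
m=(h[...,1]<100); k=np.zeros_like(m); k[138:200,305:335]=1; y,x=np.nonzero(m&k); print('bar',x.min(),x.max(),y.min(),y.max(),x.mean())
plan(c[0],c[1],.08,-4.9); plan(c[0],c[1],.016,-4.9)
E
```

```text
hole 384.53216374269005 122.30409356725146 171 373 397 112 131
hole 260.37984496124034 199.03875968992247 129 249 273 192 209
[[ 0.6868 -0.0925  0.008 ]
 [ 0.6179  0.0401  0.008 ]] c [ 0.6523 -0.0262  0.008 ] len 0.14942313507786087 yaw -3.2479254620540843
[array([320.16737486, 170.49224685])]
bar 314 326 139 195 320.0220994475138
rot z units 0.0016 rows 1
xyz [ 0.0041 -0.0021  0.4334] rows 3 each [ 0.0014 -0.0007  0.1445]
rot z units 0.0016 rows 1
xyz [ 0.0041 -0.0022  0.6468] rows 4 each [ 0.001  -0.0006  0.1617]
```

```bash
python3 - <<'E'
from h import *
s,d=wload('w3.png')
h=cv2.cvtColor(d['pixels'],cv2.COLOR_RGB2HSV)
n,l,st,ce=cv2.connectedComponentsWithStats((h[...,1]<150).astype(np.uint8)); P=[]
for u,v in((385,125),(261,197)):
    i=l[v,u]; print(st[i],ce[i]); 
    for z in(.008,): P.append(ray(d,*ce[i],z,s))
P=np.array(P); v=P[1]-P[0]; print(P.round(4),'c',P.mean(0).round(4),'len',np.linalg.norm(v),'yaw',np.degrees(np.arctan2(v[1],v[0]))-np.degrees(np.arctan2(128,-76)))
b=cv2.inRange(h,(100,150,30),(130,255,255)); n,l,st,ce=cv2.connectedComponentsWithStats(b); i=l[160,250]
c=max(cv2.findContours((l==i).astype(np.uint8),0,2)[0],key=cv2.contourArea); q=cv2.approxPolyDP(c,8,True)[:,0]; Q=np.array([ray(d,*p,.01,s) for p in q]); print(q.tolist(),Q.round(4).tolist(),Q.mean(0))
plan(*P.mean(0)[:2],.02)
E
```

```text
[378 118  14  14 146] [384.45205479 124.06849315]
[254 192  13  11 104] [260.23076923 196.64423077]
[[ 0.6851 -0.0924  0.008 ]
 [ 0.6206  0.0399  0.008 ]] c [ 0.6528 -0.0263  0.008 ] len 0.14715503929999668 yaw -4.696399630989305
[[216, 177], [218, 208], [423, 207], [432, 113], [291, 113]] [[0.6462, 0.0817, 0.01], [0.6124, 0.0857, 0.01], [0.5952, -0.1305, 0.01], [0.6921, -0.1382, 0.01], [0.7036, -0.0022, 0.01]] [ 0.6498891  -0.02068505  0.01      ]
xyz [ 0.0057 -0.0022  0.6334] rows 4 each [ 0.0014 -0.0005  0.1584]
```

>>> apply_moves(xyz=[[0.0057, -0.0022, 0.16], [0, 0, 0.16], [0, 0, 0.16], [0, 0, 0.1], [0, 0, 0.059], [0, 0, 0], [0, 0, 0], [0, 0, 0]], rot=[[0, 0, 0], [0, 0, 0], [0, 0, 0], [0, 0, 0], [0, 0, 0], [0, 0, 0], [0, 0, 0], [0, 0, 0]], hand=[1, 1, 1, 1, 1, 1, 1, -1], force=90)

```text
clock: 3.92
position: [0.6545, -0.0247, 0.0197]
ee_rot: [0.0, 0.999, -0.041, 0.002]
contact_force: [-0.6, -0.2, -0.7]
width: 0.0697
gripper_force: 0.0
```

>>> apply_moves(xyz=[[0, 0, 0], [0, 0, 0], [0, 0, 0], [0, 0, 0], [0, 0, 0], [0, 0, 0], [0, 0, 0], [0, 0, 0]], rot=[[0, 0, 0], [0, 0, 0], [0, 0, 0], [0, 0, 0], [0, 0, 0], [0, 0, 0], [0, 0, 0], [0, 0, 0]], hand=[-1, -1, -1, -1, -1, -1, -1, -1])

```text
clock: 4.92
position: [0.6535, -0.0248, 0.0185]
ee_rot: [0.0, 0.999, -0.041, 0.0]
contact_force: [-0.7, -1.6, 5.5]
width: 0.0102
gripper_force: 90.4
```

```bash
python3 - <<'E'
from h import *
s,d=wsnap('w4.png')
plan(.6527,-.0262,.10); 
E
```

```text
tcp [ 0.6535 -0.0248  0.0185] yaw -4.66 F [-0.7 -1.6  5.5] w 0.0102 t 4.9
xyz [-0.0022  0.0051 -0.2717] rows 2 each [-0.0011  0.0025 -0.1358]
```

>>> apply_moves(xyz=[[0, 0, -0.05], [0, 0, -0.13], [0, 0, -0.13], [0, 0, -0.13], [0, 0, 0]], rot=[[0, 0, 0], [0, 0, 0], [0, 0, 0], [0, 0, 0], [0, 0, -0.1077]], hand=[-1, -1, -1, -1, -1])

```text
clock: 5.6
position: [0.6555, -0.0242, 0.1539]
ee_rot: [0.0, 1.0, 0.017, 0.004]
contact_force: [-0.9, 0.3, -5.2]
width: 0.0105
gripper_force: 89.3
```

>>> apply_moves(xyz=[[-0.068, 0.109, 0], [-0.068, 0.109, 0], [-0.068, 0.109, 0], [-0.068, 0.109, 0], [-0.068, 0.109, 0], [-0.068, 0.109, 0], [-0.068, 0.109, 0], [-0.068, 0.109, 0]], rot=[[0, 0, 0], [0, 0, 0], [0, 0, 0], [0, 0, 0], [0, 0, 0], [0, 0, 0], [0, 0, 0], [0, 0, 0]], hand=[-1, -1, -1, -1, -1, -1, -1, -1])

```text
clock: 6.6
position: [0.4974, -0.2912, 0.1495]
ee_rot: [-0.001, 1.0, 0.016, -0.0]
contact_force: [1.1, -0.5, -4.6]
width: 0.0104
gripper_force: 89.1
```

>>> apply_moves(xyz=[[0, 0, 0], [0, 0, 0], [0, 0, 0], [0, 0, 0]], rot=[[0, 0, 0], [0, 0, 0], [0, 0, 0], [0, 0, 0]], hand=[-1, -1, -1, -1])

```text
clock: 7.1
position: [0.4988, -0.2901, 0.15]
ee_rot: [-0.0, 1.0, 0.016, -0.0]
contact_force: [0.8, -0.3, -4.1]
width: 0.0102
gripper_force: 89.2
```

```bash
python3 - <<'E'
from h import *
s,d=wsnap('w5.png')
plan(.4984,-.2906,.08,1.83)
t=get_image('top'); save(t,'top2.png')
cv2.imwrite('pics/c5.png',cv2.convertScaleAbs(cv2.cvtColor(d['pixels'],cv2.COLOR_RGB2BGR),alpha=1.6))
E
```

```text
tcp [ 0.4988 -0.2901  0.15  ] yaw 1.86 F [ 0.8 -0.3 -4.1] w 0.0102 t 7.1
rot z units 0.0005 rows 1
xyz [-0.0013  0.0012  0.2334] rows 2 each [-0.0006  0.0006  0.1167]
```

View pics/c5.png

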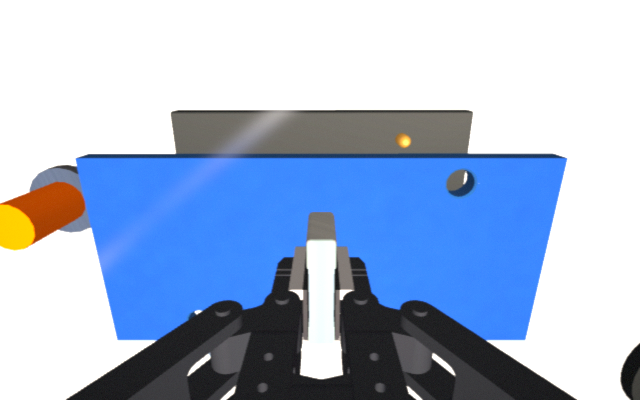

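```bash
python3 - <<'E'
from h import *
s,d=wload('w5.png'); h=cv2.cvtColor(d['pixels'],cv2.COLOR_RGB2HSV); g=d['pixels']
zt=s['position'][2]-.0185+.010
m=np.zeros(h.shape[:2],bool); m[168:198,444:478]=1
nb=(g[...,2].astype(int)-g[...,0]<40)&m; y,x=np.nonzero(nb); print('hole',x.mean(),y.mean(),x.min(),x.max(),y.min(),y.max())
H=ray(d,(x.min()+x.max())/2,(y.min()+y.max())/2,zt,s); print('H',H)
m=np.zeros(h.shape[:2],bool); m[130:150,393:413]=1
y,x=np.nonzero((cv2.inRange(h,(8,120,70),(30,255,255))>0)&m); print('pin',x.mean(),y.mean(),len(x)); print(ray(d,x.mean(),y.mean(),.026,s))
Rt=q2R(s['ee_rot']); print('hole rel tool',Rt.T@(H-s['position']))
Q=np.array([ray(d,u,v,zt,s) for u,v in((79,158),(565,158),(526,340),(117.5,340))]); print((Rt.T@(Q-s['position']).T).T.round(4))
E
```

```text
hole 459.584388185654 181.0928270042194 447 473 170 193
H [ 0.53847945 -0.35174187  0.14145092]
pin 402.8181818181818 140.03977272727272 176
[ 0.53775602 -0.35185959  0.026     ]
hole rel tool [0.03768378 0.06293435 0.00847917]
[[ 0.0486 -0.1073  0.0085]
 [ 0.0485  0.1081  0.0085]
 [-0.0506  0.1095  0.0085]
 [-0.0506 -0.109   0.0085]]
```

>>> apply_moves(xyz=[[-0.0015, 0.001, 0.08], [0, 0, 0.1], [0, 0, 0.1], [0, 0, 0.04], [0, 0, 0], [0, 0, 0]], rot=[[0, 0, 0], [0, 0, 0], [0, 0, 0], [0, 0, 0], [0, 0, 0], [0, 0, 0]], hand=[-1, -1, -1, -1, -1, -1])

```text
clock: 7.95
position: [0.4989, -0.292, 0.0552]
ee_rot: [0.001, 1.0, 0.016, 0.001]
contact_force: [-0.2, 0.4, -3.8]
width: 0.0105
gripper_force: 89.0
```

>>> apply_moves(xyz=[[0, 0, 0.01], [0, 0, 0.01], [0, 0, 0], [0, 0, 0]], rot=[[0, 0, 0], [0, 0, 0], [0, 0, 0], [0, 0, 0]], hand=[-1, -1, -1, -1])

```text
clock: 8.45
position: [0.498, -0.2914, 0.0481]
ee_rot: [0.0, 1.0, 0.016, 0.0]
contact_force: [0.4, 0.0, -4.1]
width: 0.0104
gripper_force: 89.1
```

>>> apply_moves(xyz=[[0, 0, 0.01], [0, 0, 0.01], [0, 0, 0], [0, 0, 0]], rot=[[0, 0, 0], [0, 0, 0], [0, 0, 0], [0, 0, 0]], hand=[-1, -1, -1, -1])

```text
clock: 8.95
position: [0.4979, -0.2913, 0.0419]
ee_rot: [0.0, 1.0, 0.016, -0.0]
contact_force: [-0.2, -0.2, -3.7]
width: 0.0103
gripper_force: 89.1
```

>>> apply_moves(xyz=[[0, 0, 0.01], [0, 0, 0.01], [0, 0, 0.005], [0, 0, 0], [0, 0, 0]], rot=[[0, 0, 0], [0, 0, 0], [0, 0, 0], [0, 0, 0], [0, 0, 0]], hand=[-1, -1, -1, -1, -1])

```text
clock: 9.57
position: [0.498, -0.2914, 0.0345]
ee_rot: [0.0, 1.0, 0.016, 0.0]
contact_force: [-0.4, -0.4, -3.9]
width: 0.0102
gripper_force: 89.1
```

>>> apply_moves(xyz=[[0, 0, 0.003], [0, 0, 0.003], [0, 0, 0], [0, 0, 0]], rot=[[0, 0, 0], [0, 0, 0], [0, 0, 0], [0, 0, 0]], hand=[-1, -1, -1, -1])

```text
clock: 10.07
position: [0.4981, -0.2914, 0.0335]
ee_rot: [0.0, 1.0, 0.016, 0.0]
contact_force: [-2.2, 1.9, 5.4]
width: 0.0101
gripper_force: 90.6
```

>>> apply_moves(xyz=[[0, 0, 0], [0, 0, 0], [0, 0, 0], [0, 0, -0.05], [0, 0, -0.15], [0, 0, -0.2], [0, 0, -0.15], [0, 0, 0]], rot=[[0, 0, 0], [0, 0, 0], [0, 0, 0], [0, 0, 0], [0, 0, 0], [0, 0, 0], [0, 0, -0.17], [0, 0, -0.17]], hand=[0.2, 0.2, 0.2, 0.2, 0.2, 0.2, 0.2, 0.2])

```text
clock: 11.08
position: [0.5003, -0.293, 0.2038]
ee_rot: [0.004, 0.981, 0.195, 0.004]
contact_force: [0.4, -0.6, 0.5]
width: 0.0512
gripper_force: 0.0
```

>>> apply_moves(xyz=[[0, 0, 0], [0, 0, 0], [0, 0, 0], [0, 0, 0], [0, 0, 0], [0, 0, 0], [0, 0, 0], [0, 0, 0]], rot=[[0, 0, -0.17], [0, 0, -0.17], [0, 0, -0.17], [0, 0, -0.17], [0, 0, -0.17], [0, 0, -0.17], [0, 0, -0.11], [0, 0, 0]], hand=[0.2, 0.2, 0.2, 0.2, 0.2, 0.2, 0.2, 0.2])

```text
clock: 12.08
position: [0.498, -0.2914, 0.1987]
ee_rot: [0.001, 0.708, 0.707, 0.0]
contact_force: [0.4, -0.5, 0.2]
width: 0.0513
gripper_force: 0.0
```

```bash
python3 - <<'E'
from h import *
s=status.get_state(); print(s['position'],yaw(s),s['width'],s['qpos'].round(2))
plan(.474,-.09,.2,90)
t=get_image('top'); save(t,'top3.png')
print(np.abs(t['pixels'].astype(int)-0).mean())
E
```

```text
[ 0.49804224 -0.29140369  0.19866076] 89.9076587458864 0.05130720152916033 [-0.65  0.3   1.56 -0.    1.29 -0.65]
rot z units -0.0015 rows 1
xyz [ 0.6713 -0.0801 -0.0051] rows 4 each [ 0.1678 -0.02   -0.0013]
73.00630338541667
```

>>> apply_moves(xyz=[[0.1678, -0.02, 0], [0.1678, -0.02, 0], [0.1678, -0.02, 0], [0.1678, -0.02, 0], [0, 0, 0], [0, 0, 0], [0, 0, 0]], rot=[[0, 0, 0], [0, 0, 0], [0, 0, 0], [0, 0, 0], [0, 0, 0], [0, 0, 0], [0, 0, 0]], hand=[0.2, 0.2, 0.2, 0.2, 0.2, 0.2, 0.2])

```text
clock: 13.0
position: [0.4744, -0.0911, 0.1978]
ee_rot: [0.0, 0.708, 0.706, -0.0]
contact_force: [0.8, -0.3, -0.7]
width: 0.0516
gripper_force: 0.0
```

```bash
python3 - <<'E'
from h import *
s,d=wsnap('w6.png')
t=dict(np.load('pics/top3.png.npz')); im=np.vstack([cv2.resize(d['pixels'],(480,300)),cv2.resize(t['pixels'][140:300,150:530],(480,202))]); cv2.imwrite('pics/c6.png',cv2.convertScaleAbs(im[...,::-1],alpha=1.5))
E
```

```text
tcp [ 0.4744 -0.0911  0.1978] yaw 89.89 F [ 0.8 -0.3 -0.7] w 0.0516 t 13.0
```

View pics/c6.png

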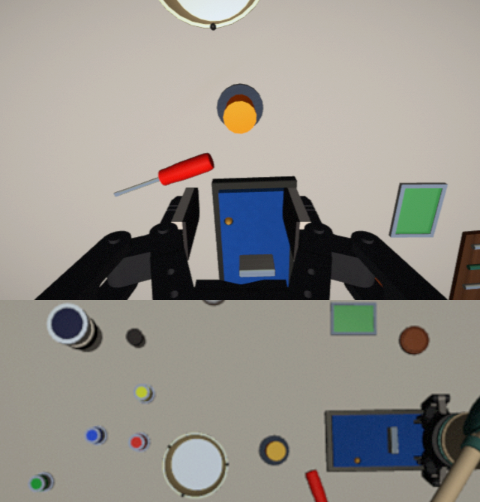

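```bash
cat >> h.py <<'E'
def comp(d,lo,hi,u,v,r):
    h=cv2.cvtColor(d['pixels'],cv2.COLOR_RGB2HSV); m=cv2.inRange(h,lo,hi); k=np.zeros_like(m); k[max(0,v-r):v+r+1,max(0,u-r):u+r+1]=1
    n,l,st,ce=cv2.connectedComponentsWithStats(m*k); i=1+np.argmax(st[1:,4]); 
    c=max(cv2.findContours((l==i).astype(np.uint8),0,2)[0],key=len); e=cv2.minEnclosingCircle(c); return ce[i],st[i],e
E
python3 - <<'E'
from h import *
s,d=wload('w6.png'); px=d['pixels']; print(px[156,318],px[133,318])
h=cv2.cvtColor(px,cv2.COLOR_RGB2HSV); print(h[156,318],h[133,318])
ce,st,e=comp(d,(5,150,int(h[156,318,2])-40),(30,255,255),318,156,30); print(ce,st,e); print(ray(d,*ce,.068,s))
# gauge base: dark bluish disc
m=(px.sum(2)<230)|(h[...,1]>150); k=np.zeros_like(m); k[105:185,280:360]=1; m&=k
y,x=np.nonzero(m); u=(x.min()+x.max())/2; print(x.min(),x.max(),y.min(),y.max()); top=y.min()
print('base far edge',ray(d,u,top,.012,s),'l/r',ray(d,x.min(),140,.012,s),ray(d,x.max(),140,.012,s))
E
```

```text
[161 112  31] [68 23  0]
[ 19 206 161] [ 10 255  68]
[319.31482735 156.04671632] [ 297  135   45   43 1477] ((319.1476745605469, 155.62435913085938), 22.15094757080078)
[ 0.47318906 -0.06791962  0.068     ]
289 350 111 177
base far edge [ 0.47330032 -0.03770297  0.012     ] l/r [ 0.44419974 -0.06454066  0.012     ] [ 0.50221203 -0.06468747  0.012     ]
```

>>> apply_moves(xyz=[[0.0777, -0.004, 0], [0, 0, 0.16], [0, 0, 0.16], [0, 0, 0.16], [0, 0, 0.0627], [0, 0, 0], [0, 0, 0], [0, 0, 0]], rot=[[0, 0, 0], [0, 0, 0], [0, 0, 0], [0, 0, 0], [0, 0, 0], [0, 0, 0], [0, 0, 0], [0, 0, 0]], hand=[0.2, 0.2, 0.2, 0.2, 0.2, 0.2, 0.2, -1], force=30)

```text
clock: 14.05
position: [0.474, -0.0673, 0.0363]
ee_rot: [0.001, 0.707, 0.707, 0.001]
contact_force: [-1.0, -0.9, 2.6]
width: 0.0372
gripper_force: 29.7
```

>>> apply_moves(xyz=[[0, 0, 0], [0, 0, 0], [0, 0, 0], [0, 0, 0]], rot=[[0, 0, 0], [0, 0, 0], [0, 0, 0], [0, 0, 0]], hand=[-1, -1, -1, -1])

```text
clock: 14.55
position: [0.474, -0.0673, 0.0363]
ee_rot: [0.002, 0.707, 0.707, 0.001]
contact_force: [0.1, -1.3, 6.4]
width: 0.0371
gripper_force: 30.3
```

>>> apply_moves(xyz=[[0, 0, -0.05], [0, 0, -0.1], [0, 0, -0.1], [0, 0, -0.1], [0, 0, 0], [0, 0, 0]], rot=[[0, 0, 0], [0, 0, 0], [0, 0, 0], [0, 0, 0], [0, 0, 0], [0, 0, 0]], hand=[-1, -1, -1, -1, -1, -1])

```text
clock: 15.3
position: [0.4721, -0.0663, 0.1394]
ee_rot: [-0.0, 0.707, 0.707, -0.0]
contact_force: [0.1, -0.0, -1.1]
width: 0.0374
gripper_force: 30.3
```

```bash
python3 - <<'E'
from h import *
s,d=wsnap('w7.png'); plan(.60,-.05,.130)
E
```

```text
tcp [ 0.4721 -0.0663  0.1394] yaw 89.99 F [ 0.1 -0.  -1.1] w 0.0374 t 15.3
xyz [0.0545 0.4274 0.0288] rows 3 each [0.0182 0.1425 0.0096]
```

>>> apply_moves(xyz=[[0.018, 0.142, 0], [0.018, 0.142, 0], [0.018, 0.142, 0], [0, 0, 0.12], [0, 0, 0.12], [0, 0, 0.1], [0, 0, 0.035], [0, 0, 0]], rot=[[0, 0, 0], [0, 0, 0], [0, 0, 0], [0, 0, 0], [0, 0, 0], [0, 0, 0], [0, 0, 0], [0, 0, 0]], hand=[-1, -1, -1, -1, -1, -1, -1, -1])

```text
clock: 16.35
position: [0.5999, -0.0504, 0.0264]
ee_rot: [-0.001, 0.707, 0.707, -0.001]
contact_force: [-0.0, 0.3, -0.8]
width: 0.0372
gripper_force: 30.5
```

>>> apply_moves(xyz=[[0, 0, 0.004], [0, 0, 0], [0, 0, 0]], rot=[[0, 0, 0], [0, 0, 0], [0, 0, 0]], hand=[-1, -1, -1])

```text
clock: 16.73
position: [0.6009, -0.0506, 0.0267]
ee_rot: [0.0, 0.707, 0.707, 0.0]
contact_force: [-0.3, 0.1, -0.8]
width: 0.0373
gripper_force: 30.5
```

>>> apply_moves(xyz=[[0, 0, 0.005], [0, 0, 0.003], [0, 0, 0], [0, 0, 0]], rot=[[0, 0, 0], [0, 0, 0], [0, 0, 0], [0, 0, 0]], hand=[-1, -1, -1, -1])

```text
clock: 17.23
position: [0.6007, -0.0505, 0.0242]
ee_rot: [0.0, 0.707, 0.707, 0.0]
contact_force: [-0.6, 0.0, 4.2]
width: 0.037
gripper_force: 30.8
```

>>> apply_moves(xyz=[[0, 0, 0.002], [0, 0, 0], [0, 0, 0]], rot=[[0, 0, 0], [0, 0, 0], [0, 0, 0]], hand=[-1, -1, -1])

```text
clock: 17.6
position: [0.6007, -0.0505, 0.0241]
ee_rot: [0.0, 0.707, 0.707, 0.0]
contact_force: [-1.3, -0.6, 8.5]
width: 0.0372
gripper_force: 31.1
```

>>> apply_moves(xyz=[[0, 0, 0], [0, 0, 0], [0, 0, -0.06], [0, 0, -0.18], [0, 0, -0.18], [0.12, -0.06, -0.18], [0.18, -0.09, 0], [0.18, -0.09, 0]], rot=[[0, 0, 0], [0, 0, 0], [0, 0, 0], [0, 0, 0], [0, 0, 0], [0, 0, 0], [0, 0, 0], [0, 0, 0]], hand=[0.2, 0.2, 0.2, 0.2, 0.2, 0.2, 0.2, 0.2])

```text
clock: 18.6
position: [0.5296, 0.0921, 0.1998]
ee_rot: [0.0, 0.708, 0.707, 0.001]
contact_force: [0.7, 0.9, -0.2]
width: 0.0513
gripper_force: 0.0
```

>>> apply_moves(xyz=[[0.17, -0.09, 0], [0.09, -0.05, 0], [0, 0, 0], [0, 0, 0]], rot=[[0, 0, 0], [0, 0, 0], [0, 0, 0], [0, 0, 0]], hand=[0.2, 0.2, 0.2, 0.2])

```text
clock: 19.1
position: [0.4884, 0.1684, 0.1991]
ee_rot: [0.0, 0.707, 0.707, -0.0]
contact_force: [0.1, 0.1, 0.3]
width: 0.0514
gripper_force: 0.0
```

```bash
python3 - <<'E'
from h import *
s,d=wsnap('w8.png'); print(proj(d,[.4855,.1976,.048],s)); cv2.imwrite('pics/c8.png',cv2.convertScaleAbs(d['pixels'][...,::-1],alpha=1.5))
t=get_image('top'); save(t,'top4.png')
E
```

```text
tcp [0.4884 0.1684 0.1991] yaw 90.0 F [0.1 0.1 0.3] w 0.0514 t 19.1
[317.46923855 143.73108483]
```

View pics/c8.png

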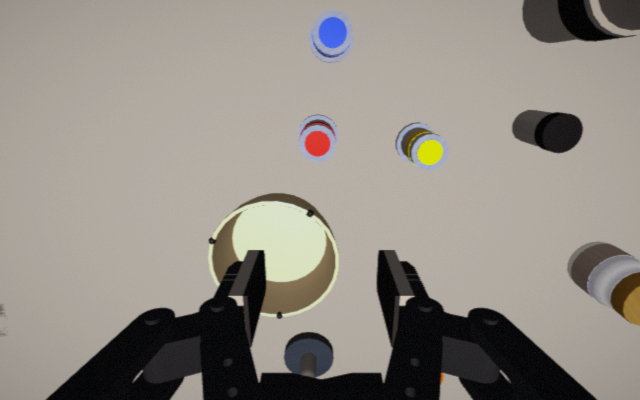

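```bash
cat >> h.py <<'E'
COL={'red':((0,170,90),(12,255,255)),'yellow':((22,170,90),(40,255,255)),'green':((45,120,40),(85,255,255)),'blue':((105,150,90),(130,255,255))}
def dot(d,name,p,s=None,z=.048,r=22):
    u,v=proj(d,[*p,z],s); ce,st,e=comp(d,*COL[name],int(u),int(v),r); q=ray(d,*ce,z,s); print(name,'px',ce.round(1),st.tolist(),'->',q.round(4)); return q
E
python3 - <<'E'
from h import *
s,d=wload('w8.png'); q=dot(d,'red',(.4855,.1976),s); plan(q[0],q[1],.014)
dot(d,'yellow',(.583,.190),s); dot(d,'blue',(.498,.2837),s)
E
```

```text
red px [317.2 143.3] [306, 132, 24, 24, 453] -> [0.4852 0.198  0.048 ]
xyz [ 0.1004 -0.0118  0.617 ] rows 4 each [ 0.0251 -0.0029  0.1542]
yellow px [429.6 151.9] [418, 140, 24, 25, 463] -> [0.5819 0.1905 0.048 ]
blue px [332.2  32.1] [319, 17, 27, 31, 648] -> [0.4972 0.2843 0.048 ]
```

>>> apply_moves(xyz=[[0.1, -0.0118, 0], [0, 0, 0.16], [0, 0, 0.16], [0, 0, 0.16], [0, 0, 0.1], [0, 0, 0.037], [0, 0, 0], [0, 0, 0]], rot=[[0, 0, 0], [0, 0, 0], [0, 0, 0], [0, 0, 0], [0, 0, 0], [0, 0, 0], [0, 0, 0], [0, 0, 0]], hand=[0.2, 0.2, 0.2, 0.2, 0.2, 0.2, 0.2, -1], force=30)

```text
clock: 20.2
position: [0.4858, 0.199, 0.0154]
ee_rot: [0.001, 0.707, 0.707, 0.001]
contact_force: [-1.7, -0.7, 2.4]
width: 0.0343
gripper_force: 2.4
```

>>> apply_moves(xyz=[[0, 0, 0], [0, 0, 0], [0, 0, 0], [0, 0, 0]], rot=[[0, 0, 0], [0, 0, 0], [0, 0, 0], [0, 0, 0]], hand=[-1, -1, -1, -1])

```text
clock: 20.7
position: [0.4858, 0.1992, 0.0156]
ee_rot: [0.001, 0.707, 0.707, 0.001]
contact_force: [0.1, -1.2, 6.0]
width: 0.0332
gripper_force: 30.4
```

>>> apply_moves(xyz=[[0, 0, -0.05], [0, 0, -0.12], [0, 0, -0.15], [0, 0, -0.1], [0, 0, 0], [0, 0, 0]], rot=[[0, 0, 0], [0, 0, 0], [0, 0, 0], [0, 0, 0], [0, 0, 0], [0, 0, 0]], hand=[-1, -1, -1, -1, -1, -1])

```text
clock: 21.45
position: [0.4833, 0.1988, 0.1395]
ee_rot: [-0.0, 0.707, 0.707, -0.001]
contact_force: [-0.5, -0.5, -0.8]
width: 0.0332
gripper_force: 30.1
```

```bash
python3 - <<'E'
from h import *
s,d=wsnap('w9.png'); plan(.4732,-.0678,.136,90)
t=get_image('top');save(t,'top5.png')
E
```

```text
tcp [0.4833 0.1988 0.1395] yaw 89.99 F [-0.5 -0.5 -0.8] w 0.0332 t 21.4
rot z units -0.0001 rows 1
xyz [-0.8883 -0.033   0.0107] rows 5 each [-0.1777 -0.0066  0.0021]
```

>>> apply_moves(xyz=[[-0.177, -0.0065, 0], [-0.177, -0.0065, 0], [-0.177, -0.0065, 0], [-0.177, -0.0065, 0], [-0.177, -0.0065, 0], [0, 0, 0.1], [0, 0, 0.1], [0, 0, 0]], rot=[[0, 0, 0], [0, 0, 0], [0, 0, 0], [0, 0, 0], [0, 0, 0], [0, 0, 0], [0, 0, 0], [0, 0, 0]], hand=[-1, -1, -1, -1, -1, -1, -1, -1])

```text
clock: 22.55
position: [0.4717, -0.066, 0.0774]
ee_rot: [-0.004, 0.707, 0.707, -0.002]
contact_force: [-0.1, -0.6, -0.2]
width: 0.0337
gripper_force: 30.2
```

>>> apply_moves(xyz=[[0, 0, 0], [0, 0, 0], [0, 0, 0], [0, 0, 0]], rot=[[0, 0, 0], [0, 0, 0], [0, 0, 0], [0, 0, 0]], hand=[-1, -1, -1, -1])

```text
clock: 23.05
position: [0.4749, -0.0665, 0.0808]
ee_rot: [0.001, 0.707, 0.707, 0.0]
contact_force: [-0.1, 0.5, -1.4]
width: 0.0333
gripper_force: 30.2
```

```bash
python3 - <<'E'
from h import *
s,d=wsnap('w10.png'); cv2.imwrite('pics/c10.png',cv2.convertScaleAbs(d['pixels'][...,::-1],alpha=1.5))
plan(.4735,-.0668,.07)
E
```

```text
tcp [ 0.4749 -0.0665  0.0808] yaw 90.0 F [-0.1  0.5 -1.4] w 0.0333 t 23.1
xyz [-0.001  -0.0044  0.0354] rows 1 each [-0.001  -0.0044  0.0354]
```

View pics/c10.png

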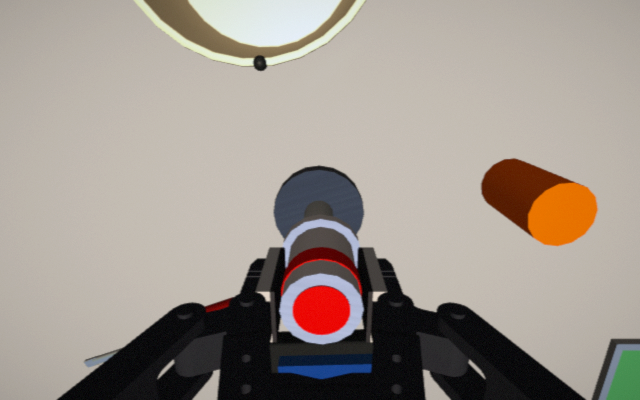

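>>> apply_moves(xyz=[[-0.001, -0.0044, 0.02], [0, 0, 0.02], [0, 0, 0.02], [0, 0, 0], [0, 0, 0]], rot=[[0, 0, 0], [0, 0, 0], [0, 0, 0], [0, 0, 0], [0, 0, 0]], hand=[-1, -1, -1, -1, -1])

```text
clock: 23.72
position: [0.4734, -0.0669, 0.0621]
ee_rot: [0.0, 0.707, 0.707, -0.0]
contact_force: [-0.1, 0.5, -0.0]
width: 0.0333
gripper_force: 30.2
```

>>> apply_moves(xyz=[[0, 0, 0.01], [0, 0, 0.008], [0, 0, 0], [0, 0, 0]], rot=[[0, 0, 0], [0, 0, 0], [0, 0, 0], [0, 0, 0]], hand=[-1, -1, -1, -1])

```text
clock: 24.22
position: [0.4733, -0.0669, 0.0568]
ee_rot: [0.0, 0.707, 0.707, 0.0]
contact_force: [0.2, 0.0, -0.7]
width: 0.0328
gripper_force: 30.2
```

>>> apply_moves(xyz=[[0, 0, 0.006], [0, 0, 0.006], [0, 0, 0.006], [0, 0, 0], [0, 0, 0]], rot=[[0, 0, 0], [0, 0, 0], [0, 0, 0], [0, 0, 0], [0, 0, 0]], hand=[-1, -1, -1, -1, -1])

```text
clock: 24.85
position: [0.4736, -0.0672, 0.0529]
ee_rot: [0.001, 0.707, 0.707, 0.0]
contact_force: [-2.7, -0.1, 12.8]
width: 0.033
gripper_force: 31.3
```

>>> apply_moves(xyz=[[0, 0, -0.015], [0, 0, 0], [0, 0.008, 0], [0, 0, 0], [0, 0, 0]], rot=[[0, 0, 0], [0, 0, 0], [0, 0, 0], [0, 0, 0], [0, 0, 0]], hand=[-1, -1, -1, -1, -1])

```text
clock: 25.48
position: [0.4749, -0.0667, 0.0555]
ee_rot: [-0.001, 0.707, 0.707, -0.001]
contact_force: [-2.3, -0.2, -0.0]
width: 0.0333
gripper_force: 30.2
```

>>> apply_moves(xyz=[[0, -0.008, 0], [0, -0.008, 0], [0, 0, 0], [0, 0, 0]], rot=[[0, 0, 0], [0, 0, 0], [0, 0, 0], [0, 0, 0]], hand=[-1, -1, -1, -1])

```text
clock: 25.98
position: [0.4717, -0.067, 0.0561]
ee_rot: [0.001, 0.707, 0.707, 0.0]
contact_force: [1.0, -0.8, -1.7]
width: 0.0333
gripper_force: 30.2
```

>>> apply_moves(xyz=[[0, 0.008, 0], [0, 0, 0], [0, 0, 0]], rot=[[0, 0, 0], [0, 0, 0], [0, 0, 0]], hand=[-1, -1, -1])

```text
clock: 26.35
position: [0.4729, -0.0667, 0.0558]
ee_rot: [-0.0, 0.707, 0.707, -0.0]
contact_force: [-0.0, -0.0, -0.1]
width: 0.0331
gripper_force: 30.2
```

>>> apply_moves(xyz=[[0, 0, -0.12], [0, 0, -0.16], [0.14, -0.032, 0], [0.14, -0.032, 0], [0.1407, -0.0323, 0], [0, 0, 0.1], [0, 0, 0], [0, 0, 0]], rot=[[0, 0, 0], [0, 0, 0], [0, 0, 0], [0, 0, 0], [0, 0, 0], [0, 0, 0], [0, 0, 0], [0, 0, 0]], hand=[-1, -1, -1, -1, -1, -1, -1, -1])

```text
clock: 27.35
position: [0.4448, 0.0591, 0.1104]
ee_rot: [0.0, 0.707, 0.707, 0.0]
contact_force: [0.1, 0.2, -0.1]
width: 0.0332
gripper_force: 31.4
```

```bash
python3 - <<'E'
from h import *
s,d=wsnap('w11.png'); 
t=dict(np.load('pics/top5.png.npz')); c=get_image('scene'); save(c,'scene2.png')
cv2.imwrite('pics/c11.png',cv2.convertScaleAbs(np.hstack([d['pixels'][:,100:500,::-1],cv2.resize(c['pixels'][100:250,270:420],(400,400),interpolation=cv2.INTER_CUBIC)[...,::-1]]),alpha=1.4))
plan(.444,.0595,.026)
for ph in(0,90,180,270): print(proj(d,[.444+.063*math.cos(math.radians(ph)),.0815+.063*math.sin(math.radians(ph)),.05],s), proj(c,[.444+.063*math.cos(math.radians(ph)),.0815+.063*math.sin(math.radians(ph)),.05]))
E
```

```text
tcp [0.4448 0.0591 0.1104] yaw 89.96 F [ 0.1  0.2 -0.1] w 0.0332 t 27.4
xyz [ 0.0022 -0.0049  0.2824] rows 2 each [ 0.0011 -0.0024  0.1412]
[422.90287225 181.50608996] [343.30075169 182.05918776]
[319.4090124   72.10513432] [377.13913915 168.08606531]
[216.3883238  181.79894743] [358.80825164 141.70780974]
[319.88547518 272.07216976] [325.95003568 154.66269727]
```

View pics/c11.png

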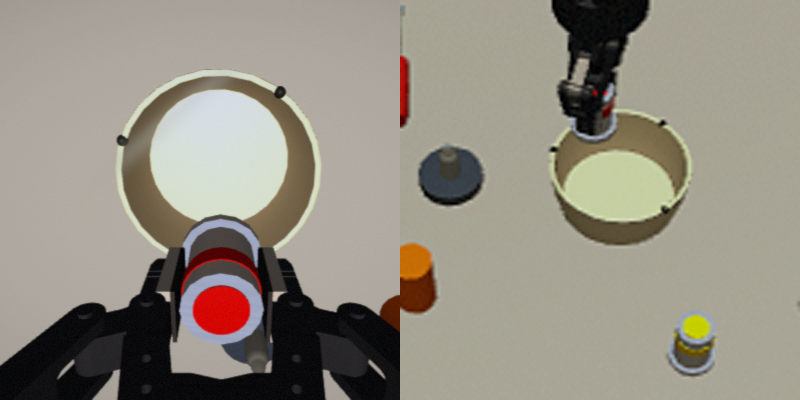

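>>> apply_moves(xyz=[[0.0022, -0.0025, 0.12], [0, 0, 0.12], [0, 0, 0.042], [0, 0, 0], [0, 0, 0]], rot=[[0, 0, 0], [0, 0, 0], [0, 0, 0], [0, 0, 0], [0, 0, 0]], hand=[-1, -1, -1, -1, -1])

```text
clock: 28.08
position: [0.445, 0.0599, 0.0264]
ee_rot: [0.001, 0.707, 0.707, 0.001]
contact_force: [-0.3, -1.1, -0.1]
width: 0.0332
gripper_force: 31.4
```

>>> apply_moves(xyz=[[0, 0, 0.008], [0, 0, 0.004], [0, 0, 0], [0, 0, 0]], rot=[[0, 0, 0], [0, 0, 0], [0, 0, 0], [0, 0, 0]], hand=[-1, -1, -1, -1])

```text
clock: 28.58
position: [0.4437, 0.06, 0.0218]
ee_rot: [0.0, 0.707, 0.707, 0.0]
contact_force: [0.0, -0.4, -0.4]
width: 0.0336
gripper_force: 31.4
```

>>> apply_moves(xyz=[[0, 0, 0], [0, 0, 0], [0, 0, -0.05], [0, 0, -0.15], [0, 0, -0.2], [0, 0, -0.19], [0.12, 0.154, 0], [0.12, 0.154, 0]], rot=[[0, 0, 0], [0, 0, 0], [0, 0, 0], [0, 0, 0], [0, 0, 0], [0, 0, 0], [0, 0, 0], [0, 0, 0]], hand=[-0.06, -0.06, -0.06, -0.06, -0.06, 0.2, 0.2, 0.2])

```text
clock: 29.58
position: [0.5376, 0.1326, 0.2006]
ee_rot: [0.001, 0.708, 0.707, 0.001]
contact_force: [0.2, -0.3, -0.1]
width: 0.0508
gripper_force: 0.0
```

>>> apply_moves(xyz=[[0.12, 0.154, 0], [0, 0, 0], [0, 0, 0], [0, 0, 0]], rot=[[0, 0, 0], [0, 0, 0], [0, 0, 0], [0, 0, 0]], hand=[0.2, 0.2, 0.2, 0.2])

```text
clock: 30.08
position: [0.5811, 0.1672, 0.1987]
ee_rot: [-0.0, 0.707, 0.707, -0.0]
contact_force: [0.2, 0.3, -0.2]
width: 0.0514
gripper_force: 0.0
```

```bash
python3 - <<'E'
from h import *
s,d=wsnap('w12.png'); q=dot(d,'yellow',(.582,.1905),s,r=40); plan(q[0],q[1],.014)
for n in ('blue',): 
  try: dot(d,n,(.497,.284),s,r=40)
  except Exception as e: print(e)
t=get_image('top');save(t,'top6.png'); c=get_image('scene'); save(c,'scene3.png')
for n,p in(('green',(.403,.389)),('blue',(.497,.284)),('yellow',(.582,.1905))): dot(t,n,p); dot(c,n,p,r=12)
dot(c,'red',(.444,.0595),z=.052,r=15)
E
```

```text
tcp [0.5811 0.1672 0.1987] yaw 89.95 F [ 0.2  0.3 -0.2] w 0.0514 t 30.1
yellow px [322.3 150.7] [311, 139, 24, 24, 451] -> [0.5821 0.1906 0.048 ]
xyz [0.078  0.003  0.6165] rows 4 each [0.0195 0.0008 0.1541]
blue px [212.4  30.6] [199, 16, 28, 30, 665] -> [0.4975 0.2843 0.048 ]
green px [172.  293.7] [171, 293, 3, 2, 3] -> [0.3837 0.4036 0.048 ]
green px [485.3 181.7] [482, 179, 8, 7, 22] -> [0.402  0.3888 0.048 ]
blue px [222.3 246.7] [219, 243, 8, 8, 52] -> [0.4991 0.2844 0.048 ]
blue px [431.4 202.4] [427, 199, 9, 8, 54] -> [0.4965 0.2836 0.048 ]
yellow px [264.2 213.8] [263, 212, 3, 4, 5] -> [0.5808 0.184  0.048 ]
yellow px [380.8 222.2] [377, 218, 9, 9, 62] -> [0.5814 0.1901 0.048 ]
red px [341.9 157.9] [338, 155, 8, 7, 46] -> [0.4429 0.0578 0.052 ]
```

>>> apply_moves(xyz=[[0.076, 0.003, 0], [0, 0, 0.16], [0, 0, 0.16], [0, 0, 0.16], [0, 0, 0.1], [0, 0, 0.037], [0, 0, 0], [0, 0, 0]], rot=[[0, 0, 0], [0, 0, 0], [0, 0, 0], [0, 0, 0], [0, 0, 0], [0, 0, 0], [0, 0, 0], [0, 0, 0]], hand=[0.2, 0.2, 0.2, 0.2, 0.2, 0.2, 0.2, -1], force=30)

```text
clock: 31.22
position: [0.5844, 0.1913, 0.0151]
ee_rot: [0.001, 0.707, 0.707, 0.001]
contact_force: [-1.9, -0.5, 0.6]
width: 0.0339
gripper_force: 0.3
```

>>> apply_moves(xyz=[[0, 0, 0], [0, 0, 0], [0, 0, 0], [0, 0, 0]], rot=[[0, 0, 0], [0, 0, 0], [0, 0, 0], [0, 0, 0]], hand=[-1, -1, -1, -1])

```text
clock: 31.72
position: [0.5846, 0.1912, 0.0153]
ee_rot: [0.001, 0.707, 0.707, 0.002]
contact_force: [-0.8, 1.3, 7.1]
width: 0.0318
gripper_force: 30.4
```

>>> apply_moves(xyz=[[0, 0, -0.05], [0, 0, -0.12], [0, 0, -0.15], [0, 0, -0.1], [0, 0, 0], [0, 0, 0]], rot=[[0, 0, 0], [0, 0, 0], [0, 0, 0], [0, 0, 0], [0, 0, 0], [0, 0, 0]], hand=[-1, -1, -1, -1, -1, -1])

```text
clock: 32.48
position: [0.5822, 0.1905, 0.1388]
ee_rot: [-0.0, 0.707, 0.707, -0.001]
contact_force: [-0.5, 0.7, -1.0]
width: 0.0322
gripper_force: 30.0
```

```bash
python3 - <<'E'
from h import *
s,d=wsnap('w13.png'); dot(d,'yellow',(s['position'][0],s['position'][1]),s,z=s['position'][2]+.0325,r=40); plan(.4733,-.067,.08,90,step=.19)
E
```

```text
tcp [0.5822 0.1905 0.1388] yaw 89.98 F [-0.5  0.7 -1. ] w 0.0322 t 32.5
yellow px [321.  309.6] [293, 286, 57, 48, 2184] -> [0.5821 0.1904 0.1713]
rot z units -0.0003 rows 1
xyz [-0.858  -0.3616  0.1957] rows 6 each [-0.143  -0.0603  0.0326]
```

>>> apply_moves(xyz=[[-0.143, -0.0605, 0], [-0.143, -0.0605, 0], [-0.143, -0.0605, 0], [-0.143, -0.0605, 0], [-0.143, -0.0605, 0], [-0.143, -0.0605, 0], [0, 0, 0.095], [0, 0, 0.1]], rot=[[0, 0, 0], [0, 0, 0], [0, 0, 0], [0, 0, 0], [0, 0, 0], [0, 0, 0], [0, 0, 0], [0, 0, 0]], hand=[-1, -1, -1, -1, -1, -1, -1, -1])

```text
clock: 33.52
position: [0.4732, -0.0672, 0.0795]
ee_rot: [-0.001, 0.708, 0.706, -0.0]
contact_force: [0.2, -0.2, -1.4]
width: 0.0319
gripper_force: 30.0
```

>>> apply_moves(xyz=[[0, 0, 0], [0, 0, 0], [0, 0, 0], [0, 0, 0]], rot=[[0, 0, 0], [0, 0, 0], [0, 0, 0], [0, 0, 0]], hand=[-1, -1, -1, -1])

```text
clock: 34.02
position: [0.4749, -0.0666, 0.0819]
ee_rot: [0.001, 0.707, 0.707, 0.0]
contact_force: [-0.6, -0.0, 0.4]
width: 0.0319
gripper_force: 30.1
```

```bash
python3 - <<'E'
from h import *
for n,c in(('w10.png','red'),):
    s,d=wload(n); p=s['position']; q=dot(d,c,p[:2],s,z=p[2]+.0325,r=40); print(q-p)
s,d=wsnap('w14.png'); p=s['position']; q=dot(d,'yellow',p[:2],s,z=p[2]+.0325,r=40); print(q-p)
plan(.4733,-.067,.0625)
E
```

```text
red px [321.  309.8] [294, 286, 55, 48, 2074] -> [ 0.4747 -0.0668  0.1133]
[-0.0001952  -0.00025362  0.0325    ]
tcp [ 0.4749 -0.0666  0.0819] yaw 90.01 F [-0.6 -0.   0.4] w 0.0319 t 34.0
yellow px [321.  309.7] [293, 286, 57, 49, 2184] -> [ 0.4746 -0.0668  0.1144]
[-0.00021339 -0.00020268  0.0325    ]
xyz [-0.0015 -0.0049  0.0643] rows 1 each [-0.0015 -0.0049  0.0643]
```

>>> apply_moves(xyz=[[-0.0015, -0.005, 0.022], [0, 0, 0.022], [0, 0, 0.02], [0, 0, 0], [0, 0, 0]], rot=[[0, 0, 0], [0, 0, 0], [0, 0, 0], [0, 0, 0], [0, 0, 0]], hand=[-1, -1, -1, -1, -1])

```text
clock: 34.7
position: [0.4728, -0.0671, 0.0618]
ee_rot: [0.0, 0.707, 0.707, -0.0]
contact_force: [-0.2, 0.1, -0.3]
width: 0.032
gripper_force: 30.1
```

>>> apply_moves(xyz=[[0, 0, 0.01], [0, 0, 0.008], [0, 0, 0], [0, 0, 0]], rot=[[0, 0, 0], [0, 0, 0], [0, 0, 0], [0, 0, 0]], hand=[-1, -1, -1, -1])

```text
clock: 35.2
position: [0.4727, -0.0671, 0.0565]
ee_rot: [0.0, 0.707, 0.707, -0.0]
contact_force: [0.7, -0.1, -1.4]
width: 0.0321
gripper_force: 30.1
```

>>> apply_moves(xyz=[[0, 0, 0.006], [0, 0, 0.006], [0, 0, 0.006], [0, 0, 0], [0, 0, 0]], rot=[[0, 0, 0], [0, 0, 0], [0, 0, 0], [0, 0, 0], [0, 0, 0]], hand=[-1, -1, -1, -1, -1])

```text
clock: 35.83
position: [0.4728, -0.0671, 0.0511]
ee_rot: [0.0, 0.707, 0.707, -0.0]
contact_force: [-0.2, -0.0, -0.2]
width: 0.0321
gripper_force: 30.1
```

>>> apply_moves(xyz=[[0, 0, 0.006], [0, 0, 0.006], [0, 0, 0.006], [0, 0, 0], [0, 0, 0]], rot=[[0, 0, 0], [0, 0, 0], [0, 0, 0], [0, 0, 0], [0, 0, 0]], hand=[-1, -1, -1, -1, -1])

```text
clock: 36.45
position: [0.4728, -0.067, 0.0457]
ee_rot: [0.0, 0.707, 0.707, -0.0]
contact_force: [0.5, 0.8, 0.0]
width: 0.0318
gripper_force: 30.1
```

>>> apply_moves(xyz=[[0, 0, 0.015], [0, 0, 0.015], [0, 0, 0.015], [0, 0, 0.01], [0, 0, 0], [0, 0, 0]], rot=[[0, 0, 0], [0, 0, 0], [0, 0, 0], [0, 0, 0], [0, 0, 0], [0, 0, 0]], hand=[-1, -1, -1, -1, -1, -1])

```text
clock: 37.2
position: [0.4728, -0.0671, 0.0292]
ee_rot: [0.0, 0.707, 0.707, 0.0]
contact_force: [0.8, -0.4, -0.3]
width: 0.032
gripper_force: 30.1
```

>>> apply_moves(xyz=[[0, 0, 0.005], [0, 0, 0.005], [0, 0, 0.002], [0, 0, 0], [0, 0, 0]], rot=[[0, 0, 0], [0, 0, 0], [0, 0, 0], [0, 0, 0], [0, 0, 0]], hand=[-1, -1, -1, -1, -1])

```text
clock: 37.83
position: [0.4729, -0.0671, 0.0272]
ee_rot: [0.001, 0.707, 0.707, 0.0]
contact_force: [-4.0, 0.2, 14.0]
width: 0.032
gripper_force: 31.4
```

>>> apply_moves(xyz=[[0, 0, -0.07], [0, 0, -0.15], [0, 0, -0.156], [-0.1733, 0.0152, 0], [-0.1733, 0.0152, 0], [-0.1733, 0.0152, 0], [-0.1733, 0.0152, 0], [-0.1733, 0.0152, 0]], rot=[[0, 0, 0], [0, 0, 0], [0, 0, 0], [0, 0, 0], [0, 0, 0], [0, 0, 0], [0, 0, 0], [0, 0, 0]], hand=[-1, -1, -1, -1, -1, -1, -1, -1])

```text
clock: 38.83
position: [0.4954, -0.3286, 0.1383]
ee_rot: [-0.0, 0.707, 0.707, 0.0]
contact_force: [0.7, -0.6, -0.6]
width: 0.032
gripper_force: 31.0
```

>>> apply_moves(xyz=[[-0.1733, 0.0152, 0], [0, 0, 0.1], [0, 0, 0.1], [0, 0, 0.08], [0, 0, 0], [0, 0, 0], [0, 0, 0]], rot=[[0, 0, 0], [0, 0, 0], [0, 0, 0], [0, 0, 0], [0, 0, 0], [0, 0, 0], [0, 0, 0]], hand=[-1, -1, -1, -1, -1, -1, -1])

```text
clock: 39.7
position: [0.5008, -0.3796, 0.0559]
ee_rot: [0.001, 0.707, 0.707, 0.0]
contact_force: [0.0, 0.8, -1.0]
width: 0.0318
gripper_force: 31.0
```

```bash
python3 - <<'E'
from h import *
s,d=wsnap('w15.png'); cv2.imwrite('pics/c15.png',cv2.convertScaleAbs(d['pixels'][...,::-1],alpha=1.5)); plan(.5002,-.379,.0405)
E
```

```text
tcp [ 0.5008 -0.3796  0.0559] yaw 90.0 F [ 0.   0.8 -1. ] w 0.0318 t 39.7
xyz [ 0.0019 -0.0018  0.0509] rows 1 each [ 0.0019 -0.0018  0.0509]
```

View pics/c15.png

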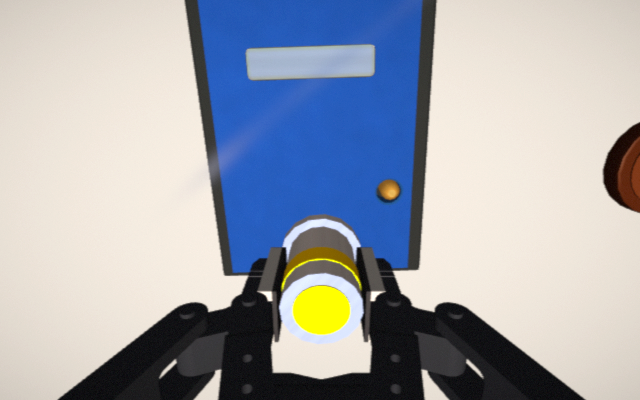

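>>> apply_moves(xyz=[[0.002, -0.001, 0.025], [0, 0, 0.015], [0, 0, 0.006], [0, 0, 0], [0, 0, 0]], rot=[[0, 0, 0], [0, 0, 0], [0, 0, 0], [0, 0, 0], [0, 0, 0]], hand=[-1, -1, -1, -1, -1])

```text
clock: 40.38
position: [0.4998, -0.3785, 0.0406]
ee_rot: [0.0, 0.707, 0.707, -0.0]
contact_force: [-0.2, -0.7, -1.5]
width: 0.0318
gripper_force: 31.0
```

>>> apply_moves(xyz=[[0, 0, 0.003], [0, 0, 0.003], [0, 0, 0], [0, 0, 0]], rot=[[0, 0, 0], [0, 0, 0], [0, 0, 0], [0, 0, 0]], hand=[-1, -1, -1, -1])

```text
clock: 40.88
position: [0.4999, -0.3786, 0.0403]
ee_rot: [0.001, 0.707, 0.707, -0.0]
contact_force: [-1.5, 1.1, 8.7]
width: 0.0319
gripper_force: 31.7
```

>>> apply_moves(xyz=[[0, 0, 0], [0, 0, 0], [0, 0, 0], [0, 0, -0.04], [0, 0, -0.1], [0, 0, -0.2], [0, 0, -0.193], [0.1, -0.015, 0]], rot=[[0, 0, 0], [0, 0, 0], [0, 0, 0], [0, 0, 0], [0, 0, 0], [0, 0, 0], [0, 0, 0], [0, 0, 0]], hand=[0.1, 0.1, 0.1, 0.1, 0.1, 0.2, 0.2, 0.2])

```text
clock: 41.88
position: [0.4983, -0.3522, 0.2055]
ee_rot: [0.007, 0.708, 0.706, 0.0]
contact_force: [0.2, 0.5, -0.4]
width: 0.0513
gripper_force: 0.0
```

>>> apply_moves(xyz=[[0.19, -0.025, 0], [0.19, -0.025, 0], [0.19, -0.025, 0], [0.19, -0.025, 0], [0.19, -0.025, 0], [0.19, -0.025, 0], [0.19, -0.025, 0], [0.19, -0.025, 0]], rot=[[0, 0, 0], [0, 0, 0], [0, 0, 0], [0, 0, 0], [0, 0, 0], [0, 0, 0], [0, 0, 0], [0, 0, 0]], hand=[0.2, 0.2, 0.2, 0.2, 0.2, 0.2, 0.2, 0.2])

```text
clock: 42.88
position: [0.4352, 0.1094, 0.1998]
ee_rot: [0.001, 0.707, 0.707, 0.001]
contact_force: [1.2, 0.9, 0.1]
width: 0.0512
gripper_force: 0.0
```

>>> apply_moves(xyz=[[0.19, -0.025, 0], [0.19, -0.025, 0], [0.19, -0.025, 0], [0.19, -0.025, 0], [0.105, -0.01, 0], [0, 0, 0], [0, 0, 0], [0, 0, 0]], rot=[[0, 0, 0], [0, 0, 0], [0, 0, 0], [0, 0, 0], [0, 0, 0], [0, 0, 0], [0, 0, 0], [0, 0, 0]], hand=[0.2, 0.2, 0.2, 0.2, 0.2, 0.2, 0.2, 0.2])

```text
clock: 43.88
position: [0.4026, 0.366, 0.1989]
ee_rot: [0.0, 0.708, 0.707, -0.0]
contact_force: [0.2, -0.1, -0.1]
width: 0.0515
gripper_force: 0.0
```

```bash
python3 - <<'E'
from h import *
s,d=wsnap('w16.png'); q=dot(d,'green',(.4025,.389),s,r=60); plan(q[0],q[1],.014)
t=get_image('top');save(t,'top7.png'); c=get_image('scene'); save(c,'scene4.png')
cv2.imwrite('pics/c16.png',cv2.convertScaleAbs(np.vstack([t['pixels'][130:310,160:520,::-1],c['pixels'][100:280,140:500,::-1]]),alpha=1.6))
E
```

```text
tcp [0.4026 0.366  0.1989] yaw 89.91 F [ 0.2 -0.1 -0.1] w 0.0515 t 43.9
green px [321.1 150.3] [309, 138, 25, 25, 480] -> [0.4028 0.3895 0.048 ]
xyz [7.840e-02 3.000e-04 6.165e-01] rows 4 each [1.960e-02 1.000e-04 1.541e-01]
```

View pics/c16.png

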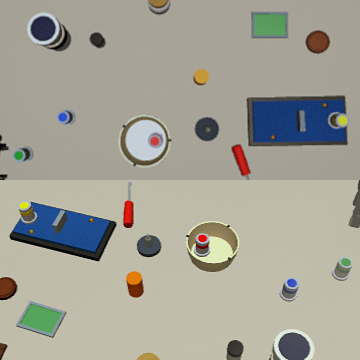

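All good: yellow upright at the carrier's end, red upright in the cup. Now green.

>>> apply_moves(xyz=[[0.078, 0.0003, 0], [0, 0, 0.16], [0, 0, 0.16], [0, 0, 0.16], [0, 0, 0.1], [0, 0, 0.037], [0, 0, 0], [0, 0, 0]], rot=[[0, 0, 0], [0, 0, 0], [0, 0, 0], [0, 0, 0], [0, 0, 0], [0, 0, 0], [0, 0, 0], [0, 0, 0]], hand=[0.2, 0.2, 0.2, 0.2, 0.2, 0.2, 0.2, -1], force=30)

```text
clock: 45.02
position: [0.4035, 0.3916, 0.0149]
ee_rot: [0.0, 0.707, 0.707, 0.001]
contact_force: [-1.5, 0.2, 1.0]
width: 0.0344
gripper_force: 0.6
```

>>> apply_moves(xyz=[[0, 0, 0], [0, 0, 0], [0, 0, 0], [0, 0, 0]], rot=[[0, 0, 0], [0, 0, 0], [0, 0, 0], [0, 0, 0]], hand=[-1, -1, -1, -1])

```text
clock: 45.52
position: [0.4036, 0.3915, 0.0151]
ee_rot: [0.0, 0.707, 0.707, 0.002]
contact_force: [0.5, 1.5, 6.4]
width: 0.0331
gripper_force: 30.4
```

>>> apply_moves(xyz=[[0, 0, -0.05], [0, 0, -0.12], [0, 0, -0.15], [0, 0, -0.1], [0, 0, 0], [0, 0, 0]], rot=[[0, 0, 0], [0, 0, 0], [0, 0, 0], [0, 0, 0], [0, 0, 0], [0, 0, 0]], hand=[-1, -1, -1, -1, -1, -1])

```text
clock: 46.28
position: [0.4016, 0.3899, 0.1388]
ee_rot: [-0.0, 0.707, 0.707, -0.001]
contact_force: [0.1, -0.3, -0.5]
width: 0.0332
gripper_force: 30.1
```

```bash
python3 - <<'E'
from h import *
s,d=wsnap('w17.png'); p=s['position']; q=dot(d,'green',p[:2],s,z=p[2]+.0325,r=40); print(q-p); plan(.4733,-.067,.08,90,step=.19)
E
```

```text
tcp [0.4016 0.3899 0.1388] yaw 89.98 F [ 0.1 -0.3 -0.5] w 0.0332 t 46.3
green px [321.  313.2] [293, 289, 57, 49, 2208] -> [0.4015 0.3881 0.1713]
[-0.00011675 -0.0017539   0.0325    ]
rot z units -0.0003 rows 1
xyz [-1.5219  0.2401  0.1966] rows 9 each [-0.1691  0.0267  0.0218]
```

>>> apply_moves(xyz=[[-0.1687, 0.0267, 0], [-0.1687, 0.0267, 0], [-0.1687, 0.0267, 0], [-0.1687, 0.0267, 0], [-0.1687, 0.0267, 0], [-0.1687, 0.0267, 0], [-0.1687, 0.0267, 0], [-0.1687, 0.0267, 0]], rot=[[0, 0, 0], [0, 0, 0], [0, 0, 0], [0, 0, 0], [0, 0, 0], [0, 0, 0], [0, 0, 0], [0, 0, 0]], hand=[-1, -1, -1, -1, -1, -1, -1, -1])

```text
clock: 47.32
position: [0.4654, -0.0158, 0.1381]
ee_rot: [-0.001, 0.707, 0.707, -0.001]
contact_force: [1.6, 0.7, -1.2]
width: 0.0331
gripper_force: 30.1
```

>>> apply_moves(xyz=[[-0.1687, 0.0267, 0], [0, 0, 0.095], [0, 0, 0.1], [0, 0, 0], [0, 0, 0], [0, 0, 0], [0, 0, 0]], rot=[[0, 0, 0], [0, 0, 0], [0, 0, 0], [0, 0, 0], [0, 0, 0], [0, 0, 0], [0, 0, 0]], hand=[-1, -1, -1, -1, -1, -1, -1])

```text
clock: 48.2
position: [0.4751, -0.0649, 0.082]
ee_rot: [0.001, 0.707, 0.707, 0.0]
contact_force: [0.3, 0.7, -1.3]
width: 0.0331
gripper_force: 30.2
```

```bash
python3 - <<'E'
from h import *
s,d=wsnap('w18.png'); p=s['position']; q=dot(d,'green',p[:2],s,z=p[2]+.0325,r=40); print(q-p)
plan(.4733+.0002-(q-p)[0]-.0004,-.067-.0002-(q-p)[1],.0625)
E
```

```text
tcp [ 0.4751 -0.0649  0.082 ] yaw 90.01 F [ 0.3  0.7 -1.3] w 0.0331 t 48.2
green px [320.9 313.3] [293, 289, 57, 49, 2200] -> [ 0.4748 -0.0667  0.1145]
[-0.00023994 -0.00180988  0.0325    ]
xyz [-0.0014 -0.0055  0.0645] rows 1 each [-0.0014 -0.0055  0.0645]
```

>>> apply_moves(xyz=[[-0.0014, -0.0052, 0.022], [0, 0, 0.022], [0, 0, 0.02], [0, 0, 0], [0, 0, 0]], rot=[[0, 0, 0], [0, 0, 0], [0, 0, 0], [0, 0, 0], [0, 0, 0]], hand=[-1, -1, -1, -1, -1])

```text
clock: 48.88
position: [0.473, -0.0654, 0.0618]
ee_rot: [0.0, 0.707, 0.707, -0.0]
contact_force: [0.9, -0.7, -0.9]
width: 0.033
gripper_force: 30.2
```

>>> apply_moves(xyz=[[0, 0, 0.01], [0, 0, 0.008], [0, 0, 0], [0, 0, 0]], rot=[[0, 0, 0], [0, 0, 0], [0, 0, 0], [0, 0, 0]], hand=[-1, -1, -1, -1])

```text
clock: 49.38
position: [0.4729, -0.0654, 0.0565]
ee_rot: [0.0, 0.707, 0.707, -0.0]
contact_force: [-0.2, -0.0, -0.2]
width: 0.0332
gripper_force: 30.2
```

>>> apply_moves(xyz=[[0, 0, 0.006], [0, 0, 0.006], [0, 0, 0.006], [0, 0, 0], [0, 0, 0]], rot=[[0, 0, 0], [0, 0, 0], [0, 0, 0], [0, 0, 0], [0, 0, 0]], hand=[-1, -1, -1, -1, -1])

```text
clock: 50.0
position: [0.4735, -0.0659, 0.0525]
ee_rot: [0.001, 0.707, 0.707, 0.0]
contact_force: [-2.5, -0.4, 9.7]
width: 0.0332
gripper_force: 31.2
```

>>> apply_moves(xyz=[[0, 0, -0.015], [0, 0, 0], [0, 0.008, 0], [0, 0, 0], [0, 0, 0]], rot=[[0, 0, 0], [0, 0, 0], [0, 0, 0], [0, 0, 0], [0, 0, 0]], hand=[-1, -1, -1, -1, -1])

```text
clock: 50.62
position: [0.4747, -0.0653, 0.0552]
ee_rot: [-0.001, 0.707, 0.707, -0.0]
contact_force: [-1.0, -0.6, -0.6]
width: 0.0331
gripper_force: 30.2
```

>>> apply_moves(xyz=[[0, -0.008, 0], [0, -0.008, 0], [0, 0, 0], [0, 0, 0]], rot=[[0, 0, 0], [0, 0, 0], [0, 0, 0], [0, 0, 0]], hand=[-1, -1, -1, -1])

```text
clock: 51.12
position: [0.4716, -0.0656, 0.0559]
ee_rot: [0.001, 0.707, 0.707, 0.001]
contact_force: [3.5, -0.5, -1.1]
width: 0.0334
gripper_force: 30.2
```

>>> apply_moves(xyz=[[0, 0.008, 0], [0, 0, 0], [0, 0, 0]], rot=[[0, 0, 0], [0, 0, 0], [0, 0, 0]], hand=[-1, -1, -1])

```text
clock: 51.5
position: [0.4723, -0.0653, 0.0554]
ee_rot: [-0.0, 0.707, 0.707, -0.0]
contact_force: [0.6, -0.4, -0.4]
width: 0.0333
gripper_force: 30.3
```

```bash
python3 - <<'E'
from h import *
c=get_image('scene'); save(c,'scene5.png'); a=dict(np.load('pics/scene4.png.npz'))
df=cv2.absdiff(a['pixels'],c['pixels']).sum(2); b=df>60; n,l,st,ce=cv2.connectedComponentsWithStats(b.astype(np.uint8))
for i in range(1,n):
    if st[i,4]>15: print(st[i],ce[i].round())
dot(c,'red',(.444,.0595),z=.052,r=15); dot(c,'blue',(.497,.284),r=14)
E
```

```text
[ 235    0   83  163 5679] [281.  70.]
[335   0  13  18 151] [341.   7.]
[348   0  20  24 279] [356.  13.]
[ 370    0   91   67 3166] [419.  32.]
[428   0  24  12 217] [438.   4.]
[549   0  37   7 179] [567.   2.]
[ 488    3   91  145 4823] [525.  70.]
[335  18  14  21 135] [343.  29.]
[146 122  31  31 479] [163. 138.]
[148 130   9   7  48] [152. 133.]
[481 178  10   8  65] [485. 182.]
[474 182  18  16 163] [481. 191.]
[472 192  15   9  30] [478. 198.]
red px [341.9 157.9] [338, 155, 8, 7, 46] -> [0.4429 0.0578 0.052 ]
blue px [431.4 202.5] [427, 199, 9, 8, 55] -> [0.4966 0.2837 0.048 ]
```

```bash
python3 - <<'E'
from h import *
c=dict(np.load('pics/scene5.png.npz')); a=dict(np.load('pics/scene4.png.npz'))
f=lambda p:cv2.resize(p[100:200,120:270,::-1],(396,264),interpolation=cv2.INTER_CUBIC)
cv2.imwrite('pics/c19.png',cv2.convertScaleAbs(np.hstack([f(a['pixels']),f(c['pixels'])]),alpha=1.6))
E
```

```text
(no output)
```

View pics/c19.png

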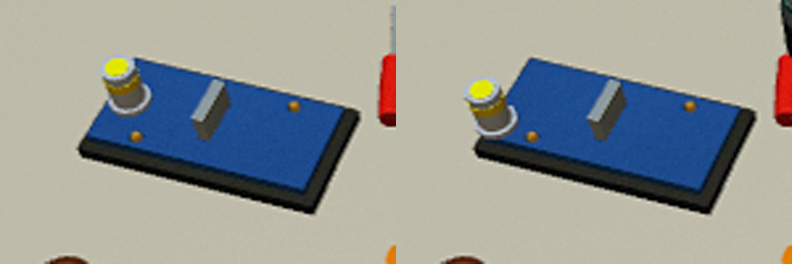

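>>> apply_moves(xyz=[[0, 0, -0.12], [0, 0, -0.16], [0.188, -0.0315, 0], [0.188, -0.0315, 0], [0.188, -0.0315, 0], [0, 0, 0.1], [0, 0, 0], [0, 0, 0]], rot=[[0, 0, 0], [0, 0, 0], [0, 0, 0], [0, 0, 0], [0, 0, 0], [0, 0, 0], [0, 0, 0], [0, 0, 0]], hand=[-1, -1, -1, -1, -1, -1, -1, -1])

```text
clock: 52.55
position: [0.445, 0.1034, 0.11]
ee_rot: [0.0, 0.707, 0.707, 0.0]
contact_force: [0.2, -0.4, 0.2]
width: 0.0331
gripper_force: 32.1
```

>>> apply_moves(xyz=[[0, 0, 0], [0, 0, 0.12], [0, 0, 0.12], [0, 0, 0.05], [0, 0, 0], [0, 0, 0]], rot=[[0, 0, 0], [0, 0, 0], [0, 0, 0], [0, 0, 0], [0, 0, 0], [0, 0, 0]], hand=[-1, -1, -1, -1, -1, -1])

```text
clock: 53.3
position: [0.4457, 0.1035, 0.0235]
ee_rot: [0.001, 0.707, 0.707, 0.001]
contact_force: [0.4, -0.4, -1.2]
width: 0.0327
gripper_force: 32.1
```

```bash
python3 - <<'E'
from h import *
s=status.get_state(); print(s['position'],s['contact_force']); c=get_image('scene'); q=dot(c,'yellow',(.51,-.379),z=.073,r=14); print(q)
E
```

```text
[0.44573906 0.10350466 0.02348762] [ 0.41726349 -0.36748489 -1.15973385]
yellow px [151.8 133.4] [148, 130, 8, 7, 42] -> [ 0.5319 -0.3947  0.073 ]
[ 0.53191098 -0.39474988  0.073     ]
```

>>> apply_moves(xyz=[[0, 0, 0.005], [0, 0, 0], [0, 0, 0], [0, 0, -0.05], [0, 0, -0.15], [0, 0, -0.2], [0, 0, -0.195], [0, 0, 0]], rot=[[0, 0, 0], [0, 0, 0], [0, 0, 0], [0, 0, 0], [0, 0, 0], [0, 0, 0], [0, 0, 0], [0, 0, 0]], hand=[-1, -0.06, -0.06, -0.06, -0.06, -0.06, 0.2, 0.2])

```text
clock: 54.35
position: [0.448, 0.1042, 0.2045]
ee_rot: [0.004, 0.707, 0.707, 0.004]
contact_force: [-0.0, -0.9, -0.8]
width: 0.051
gripper_force: 0.0
```

>>> apply_moves(xyz=[[-0.19, 0.03, 0], [-0.19, 0.03, 0], [-0.19, 0.03, 0], [-0.19, 0.03, 0], [-0.19, 0.03, 0], [-0.19, 0.03, 0], [-0.19, 0.03, 0], [-0.19, 0.03, 0]], rot=[[0, 0, 0], [0, 0, 0], [0, 0, 0], [0, 0, 0], [0, 0, 0], [0, 0, 0], [0, 0, 0], [0, 0, 0]], hand=[0.2, 0.2, 0.2, 0.2, 0.2, 0.2, 0.2, 0.2])

```text
clock: 55.35
position: [0.516, -0.3535, 0.198]
ee_rot: [-0.001, 0.707, 0.707, 0.0]
contact_force: [0.6, -0.5, -0.5]
width: 0.0516
gripper_force: 0.0
```

>>> apply_moves(xyz=[[-0.19, 0.03, 0], [0, 0, 0], [0, 0, 0], [0, 0, 0]], rot=[[0, 0, 0], [0, 0, 0], [0, 0, 0], [0, 0, 0]], hand=[0.2, 0.2, 0.2, 0.2])

```text
clock: 55.85
position: [0.5252, -0.4075, 0.1992]
ee_rot: [-0.001, 0.707, 0.707, 0.0]
contact_force: [-1.1, 0.2, 0.4]
width: 0.0514
gripper_force: 0.0
```

```bash
python3 - <<'E'
from h import *
s,d=wsnap('w20.png'); q=dot(d,'yellow',(.528,-.398),s,z=.073,r=50); plan(q[0],q[1],.039)
cv2.imwrite('pics/c20.png',cv2.convertScaleAbs(d['pixels'][...,::-1],alpha=1.6))
c=get_image('scene'); save(c,'scene6.png'); dot(c,'green',(.4457,.102),z=.052,r=15); dot(c,'red',(.444,.0585),z=.052,r=15); dot(c,'blue',(.497,.284),r=14)
E
```

```text
tcp [ 0.5252 -0.4075  0.1992] yaw 90.05 F [-1.1  0.2  0.4] w 0.0514 t 55.9
yellow px [330.6 168. ] [318, 156, 26, 25, 520] -> [ 0.5328 -0.3931  0.073 ]
xyz [0.048  0.0248 0.5354] rows 3 each [0.016  0.0083 0.1785]
green px [359.  162.9] [355, 160, 9, 7, 51] -> [0.4442 0.1004 0.052 ]
red px [341.9 157.8] [338, 155, 9, 7, 46] -> [0.4426 0.0579 0.052 ]
blue px [431.3 202.5] [427, 199, 9, 8, 53] -> [0.4966 0.2834 0.048 ]
```

View pics/c20.png

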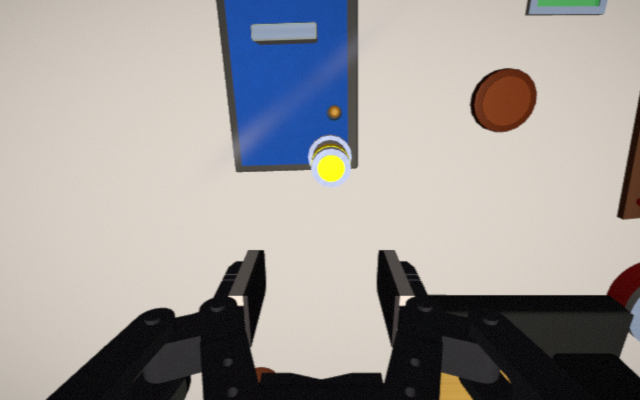

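>>> apply_moves(xyz=[[0.047, 0.0235, 0], [0, 0, 0.16], [0, 0, 0.16], [0, 0, 0.14], [0, 0, 0.073], [0, 0, 0], [0, 0, 0], [0, 0, 0]], rot=[[0, 0, 0], [0, 0, 0], [0, 0, 0], [0, 0, 0], [0, 0, 0], [0, 0, 0], [0, 0, 0], [0, 0, 0]], hand=[0.2, 0.2, 0.2, 0.2, 0.2, 0.2, 0.2, -1], force=30)

```text
clock: 56.95
position: [0.5336, -0.3956, 0.0416]
ee_rot: [0.002, 0.707, 0.707, 0.0]
contact_force: [0.1, 0.3, -0.2]
width: 0.0343
gripper_force: 0.0
```

>>> apply_moves(xyz=[[0, 0, 0], [0, 0, 0], [0, 0, 0], [0, 0, 0]], rot=[[0, 0, 0], [0, 0, 0], [0, 0, 0], [0, 0, 0]], hand=[-1, -1, -1, -1])

```text
clock: 57.45
position: [0.5336, -0.3958, 0.0416]
ee_rot: [0.002, 0.707, 0.707, 0.0]
contact_force: [0.9, 0.8, 6.2]
width: 0.0316
gripper_force: 30.6
```

>>> apply_moves(xyz=[[0, 0, -0.03], [0, 0, -0.04], [0, 0, 0], [0, 0, 0]], rot=[[0, 0, 0], [0, 0, 0], [0, 0, 0], [0, 0, 0]], hand=[-1, -1, -1, -1])

```text
clock: 57.95
position: [0.5324, -0.395, 0.0607]
ee_rot: [-0.0, 0.707, 0.707, -0.0]
contact_force: [0.2, -0.1, -0.9]
width: 0.0315
gripper_force: 29.8
```

```bash
python3 - <<'E'
from h import *
s,d=wsnap('w21.png'); p=s['position']; q=dot(d,'yellow',p[:2],s,z=p[2]+.0325,r=40); print(q-p); plan(.5002,-.3788-(q-p)[1],.0405)
E
```

```text
tcp [ 0.5324 -0.395   0.0607] yaw 89.99 F [ 0.2 -0.1 -0.9] w 0.0315 t 58.0
yellow px [321.  300.5] [293, 276, 57, 49, 2187] -> [ 0.5322 -0.3912  0.0932]
[-0.00016616  0.00386337  0.0325    ]
xyz [ 0.0407 -0.1068  0.0665] rows 1 each [ 0.0407 -0.1068  0.0665]
```

>>> apply_moves(xyz=[[0.04, -0.107, 0], [0, 0, 0.03], [0, 0, 0.02], [0, 0, 0.01], [0, 0, 0], [0, 0, 0]], rot=[[0, 0, 0], [0, 0, 0], [0, 0, 0], [0, 0, 0], [0, 0, 0], [0, 0, 0]], hand=[-1, -1, -1, -1, -1, -1])

```text
clock: 58.75
position: [0.5009, -0.3833, 0.0428]
ee_rot: [0.0, 0.707, 0.707, 0.0]
contact_force: [-1.0, 0.3, -0.5]
width: 0.0316
gripper_force: 30.1
```

>>> apply_moves(xyz=[[0, 0, 0.003], [0, 0, 0.002], [0, 0, 0], [0, 0, 0]], rot=[[0, 0, 0], [0, 0, 0], [0, 0, 0], [0, 0, 0]], hand=[-1, -1, -1, -1])

```text
clock: 59.25
position: [0.5006, -0.3832, 0.0417]
ee_rot: [0.0, 0.707, 0.707, 0.0]
contact_force: [0.4, 0.1, 3.5]
width: 0.0313
gripper_force: 30.3
```

>>> apply_moves(xyz=[[0, 0, 0], [0, 0, 0], [0, 0, 0], [0, 0, -0.04], [0, 0, -0.1], [0, 0, -0.2], [0, 0, -0.187], [0.17, 0, 0]], rot=[[0, 0, 0], [0, 0, 0], [0, 0, 0], [0, 0, 0], [0, 0, 0], [0, 0, 0], [0, 0, 0], [0, 0, 0]], hand=[0.1, 0.1, 0.1, 0.1, 0.1, 0.2, 0.2, 0.2])

```text
clock: 60.25
position: [0.5037, -0.3369, 0.2059]
ee_rot: [0.008, 0.708, 0.706, 0.0]
contact_force: [0.3, 0.2, -0.1]
width: 0.051
gripper_force: 0.0
```

>>> apply_moves(xyz=[[0.18, -0.001, 0], [0.18, -0.001, 0], [0.18, -0.001, 0], [0.18, -0.001, 0], [0.18, -0.001, 0], [0.18, -0.001, 0], [0.18, -0.001, 0], [0.18, -0.001, 0]], rot=[[0, 0, 0], [0, 0, 0], [0, 0, 0], [0, 0, 0], [0, 0, 0], [0, 0, 0], [0, 0, 0], [0, 0, 0]], hand=[0.2, 0.2, 0.2, 0.2, 0.2, 0.2, 0.2, 0.2])

```text
clock: 61.25
position: [0.4982, 0.1017, 0.2004]
ee_rot: [0.001, 0.707, 0.707, 0.001]
contact_force: [-0.5, 0.4, 0.1]
width: 0.0511
gripper_force: 0.0
```

>>> apply_moves(xyz=[[0.18, -0.001, 0], [0.18, -0.001, 0], [0.18, -0.001, 0], [0, 0, 0], [0, 0, 0], [0, 0, 0]], rot=[[0, 0, 0], [0, 0, 0], [0, 0, 0], [0, 0, 0], [0, 0, 0], [0, 0, 0]], hand=[0.2, 0.2, 0.2, 0.2, 0.2, 0.2])

```text
clock: 62.0
position: [0.4973, 0.2607, 0.1996]
ee_rot: [0.0, 0.708, 0.707, -0.0]
contact_force: [0.2, -0.8, 0.2]
width: 0.0513
gripper_force: 0.0
```

```bash
python3 - <<'E'
from h import *
s,d=wsnap('w22.png'); q=dot(d,'blue',(.497,.284),s,r=60); plan(q[0],q[1],.014)
t=get_image('top');save(t,'top8.png'); c=get_image('scene'); save(c,'scene7.png')
dot(c,'yellow',(.502,-.375),z=.073,r=14);dot(c,'green',(.4457,.102),z=.052,r=15); dot(c,'red',(.444,.0585),z=.052,r=15)
E
```

```text
tcp [0.4973 0.2607 0.1996] yaw 89.91 F [ 0.2 -0.8  0.2] w 0.0513 t 62.0
blue px [320.6 149.8] [309, 138, 24, 25, 470] -> [0.4971 0.2845 0.048 ]
xyz [ 0.08   -0.0013  0.6185] rows 4 each [ 0.02   -0.0003  0.1546]
yellow px [163. 125.] [159, 122, 9, 7, 41] -> [ 0.4995 -0.3822  0.073 ]
green px [359.  162.9] [355, 160, 9, 7, 51] -> [0.4442 0.1004 0.052 ]
red px [341.9 157.8] [338, 155, 9, 7, 46] -> [0.4426 0.0579 0.052 ]
```

>>> apply_moves(xyz=[[0.075, -0.0013, 0], [0, 0, 0.16], [0, 0, 0.16], [0, 0, 0.16], [0, 0, 0.1], [0, 0, 0.038], [0, 0, 0], [0, 0, 0]], rot=[[0, 0, 0], [0, 0, 0], [0, 0, 0], [0, 0, 0], [0, 0, 0], [0, 0, 0], [0, 0, 0], [0, 0, 0]], hand=[0.2, 0.2, 0.2, 0.2, 0.2, 0.2, 0.2, -1], force=30)

```text
clock: 63.15
position: [0.4981, 0.2851, 0.0153]
ee_rot: [0.001, 0.707, 0.707, 0.001]
contact_force: [-0.8, -0.1, 1.3]
width: 0.0343
gripper_force: 2.1
```

>>> apply_moves(xyz=[[0, 0, 0], [0, 0, 0], [0, 0, 0], [0, 0, 0]], rot=[[0, 0, 0], [0, 0, 0], [0, 0, 0], [0, 0, 0]], hand=[-1, -1, -1, -1])

```text
clock: 63.65
position: [0.4982, 0.285, 0.0154]
ee_rot: [0.001, 0.707, 0.707, 0.002]
contact_force: [0.6, 0.8, 6.9]
width: 0.0332
gripper_force: 30.4
```

>>> apply_moves(xyz=[[0, 0, -0.05], [0, 0, -0.12], [0, 0, -0.15], [0, 0, -0.1], [0, 0, 0], [0, 0, 0]], rot=[[0, 0, 0], [0, 0, 0], [0, 0, 0], [0, 0, 0], [0, 0, 0], [0, 0, 0]], hand=[-1, -1, -1, -1, -1, -1])

```text
clock: 64.4
position: [0.4959, 0.2839, 0.1392]
ee_rot: [-0.0, 0.707, 0.707, -0.001]
contact_force: [-0.4, -1.1, -1.9]
width: 0.0331
gripper_force: 30.1
```

```bash
python3 - <<'E'
from h import *
s,d=wsnap('w23.png'); p=s['position']; q=dot(d,'blue',p[:2],s,z=p[2]+.0325,r=40); print(q-p); plan(.4733,-.0672-(q-p)[1],.08,90,step=.19)
E
```

```text
tcp [0.4959 0.2839 0.1392] yaw 89.98 F [-0.4 -1.1 -1.9] w 0.0331 t 64.4
blue px [320.9 309.5] [293, 286, 57, 49, 2204] -> [0.4958 0.2838 0.1717]
[-0.00013746 -0.00012503  0.0325    ]
rot z units -0.0003 rows 1
xyz [-1.1694 -0.0741  0.197 ] rows 7 each [-0.1671 -0.0106  0.0281]
```

>>> apply_moves(xyz=[[-0.1671, -0.0106, 0], [-0.1671, -0.0106, 0], [-0.1671, -0.0106, 0], [-0.1671, -0.0106, 0], [-0.1671, -0.0106, 0], [-0.1671, -0.0106, 0], [-0.1671, -0.0106, 0], [0, 0, 0.1]], rot=[[0, 0, 0], [0, 0, 0], [0, 0, 0], [0, 0, 0], [0, 0, 0], [0, 0, 0], [0, 0, 0], [0, 0, 0]], hand=[-1, -1, -1, -1, -1, -1, -1, -1])

```text
clock: 65.45
position: [0.4757, -0.0702, 0.11]
ee_rot: [0.002, 0.709, 0.705, 0.0]
contact_force: [0.3, 1.5, -1.3]
width: 0.0334
gripper_force: 30.1
```

>>> apply_moves(xyz=[[0, 0, 0.095], [0, 0, 0], [0, 0, 0], [0, 0, 0], [0, 0, 0]], rot=[[0, 0, 0], [0, 0, 0], [0, 0, 0], [0, 0, 0], [0, 0, 0]], hand=[-1, -1, -1, -1, -1])

```text
clock: 66.08
position: [0.4752, -0.0665, 0.0822]
ee_rot: [0.001, 0.707, 0.707, 0.0]
contact_force: [0.0, 0.4, -0.3]
width: 0.0332
gripper_force: 30.1
```

```bash
python3 - <<'E'
from h import *
s,d=wsnap('w24.png'); p=s['position']; q=dot(d,'blue',p[:2],s,z=p[2]+.0325,r=40); print(q-p)
plan(.4731,-.0672-(q-p)[1],.0625)
E
```

```text
tcp [ 0.4752 -0.0665  0.0822] yaw 90.01 F [ 0.   0.4 -0.3] w 0.0332 t 66.1
blue px [320.9 309.5] [293, 285, 57, 50, 2208] -> [ 0.4749 -0.0666  0.1147]
[-0.00025479 -0.00013358  0.0325    ]
xyz [-0.0021 -0.0065  0.0654] rows 1 each [-0.0021 -0.0065  0.0654]
```

>>> apply_moves(xyz=[[-0.0017, -0.0055, 0.023], [0, 0, 0.022], [0, 0, 0.02], [0, 0, 0], [0, 0, 0]], rot=[[0, 0, 0], [0, 0, 0], [0, 0, 0], [0, 0, 0], [0, 0, 0]], hand=[-1, -1, -1, -1, -1])

```text
clock: 66.75
position: [0.473, -0.067, 0.0618]
ee_rot: [0.0, 0.707, 0.707, -0.0]
contact_force: [-0.1, 0.4, -0.3]
width: 0.0333
gripper_force: 30.1
```

>>> apply_moves(xyz=[[0, 0, 0.01], [0, 0, 0.008], [0, 0, 0], [0, 0, 0]], rot=[[0, 0, 0], [0, 0, 0], [0, 0, 0], [0, 0, 0]], hand=[-1, -1, -1, -1])

```text
clock: 67.25
position: [0.4729, -0.067, 0.0565]
ee_rot: [0.0, 0.707, 0.707, 0.0]
contact_force: [-0.5, -0.8, -0.8]
width: 0.0329
gripper_force: 30.1
```

>>> apply_moves(xyz=[[0, 0, 0.006], [0, 0, 0.006], [0, 0, 0.006], [0, 0, 0], [0, 0, 0]], rot=[[0, 0, 0], [0, 0, 0], [0, 0, 0], [0, 0, 0], [0, 0, 0]], hand=[-1, -1, -1, -1, -1])

```text
clock: 67.88
position: [0.4729, -0.067, 0.0511]
ee_rot: [0.0, 0.707, 0.707, -0.0]
contact_force: [-0.1, 0.2, -1.3]
width: 0.0331
gripper_force: 30.1
```

Blue passes the shoulder; go on to the base.

>>> apply_moves(xyz=[[0, 0, 0.01], [0, 0, 0.015], [0, 0, 0.015], [0, 0, 0.015], [0, 0, 0.015], [0, 0, 0.003], [0, 0, 0], [0, 0, 0]], rot=[[0, 0, 0], [0, 0, 0], [0, 0, 0], [0, 0, 0], [0, 0, 0], [0, 0, 0], [0, 0, 0], [0, 0, 0]], hand=[-1, -1, -1, -1, -1, -1, -1, -1])

```text
clock: 68.88
position: [0.4731, -0.067, 0.0294]
ee_rot: [0.0, 0.707, 0.707, 0.0]
contact_force: [-0.7, -0.1, -0.2]
width: 0.0334
gripper_force: 30.1
```

>>> apply_moves(xyz=[[0, 0, 0.005], [0, 0, 0.005], [0, 0, 0], [0, 0, 0]], rot=[[0, 0, 0], [0, 0, 0], [0, 0, 0], [0, 0, 0]], hand=[-1, -1, -1, -1])

```text
clock: 69.38
position: [0.4731, -0.0671, 0.0274]
ee_rot: [0.0, 0.707, 0.707, 0.0]
contact_force: [-2.6, 0.6, 9.8]
width: 0.0334
gripper_force: 31.0
```

>>> apply_moves(xyz=[[0, 0, -0.07], [0, 0, -0.15], [0, 0, -0.155], [-0.1533, 0.024, 0], [-0.1533, 0.024, 0], [-0.1533, 0.024, 0], [0, 0, 0.1], [0, 0, 0.1]], rot=[[0, 0, 0], [0, 0, 0], [0, 0, 0], [0, 0, 0], [0, 0, 0], [0, 0, 0], [0, 0, 0], [0, 0, 0]], hand=[-1, -1, -1, -1, -1, -1, -1, -1])

```text
clock: 70.38
position: [0.4946, -0.2059, 0.0781]
ee_rot: [0.0, 0.708, 0.706, 0.0]
contact_force: [-0.6, 0.3, -1.2]
width: 0.0328
gripper_force: 30.9
```

>>> apply_moves(xyz=[[0, 0, 0.05], [0, 0, 0.02], [0, 0, 0], [0, 0, 0], [0, 0, 0]], rot=[[0, 0, 0], [0, 0, 0], [0, 0, 0], [0, 0, 0], [0, 0, 0]], hand=[-1, -1, -1, -1, -1])

```text
clock: 71.0
position: [0.495, -0.2052, 0.0586]
ee_rot: [0.001, 0.707, 0.707, 0.0]
contact_force: [0.6, -0.0, -0.5]
width: 0.0333
gripper_force: 30.9
```

```bash
python3 - <<'E'
from h import *
s,d=wsnap('w25.png'); plan(.4947,-.2048,.0405)
c=get_image('scene'); save(c,'scene8.png'); dot(c,'yellow',(.502,-.375),z=.073,r=14);dot(c,'green',(.4457,.102),z=.052,r=15); dot(c,'red',(.444,.0585),z=.052,r=15)
E
```

```text
tcp [ 0.495  -0.2052  0.0586] yaw 90.0 F [ 0.6 -0.  -0.5] w 0.0333 t 71.0
xyz [ 0.0012 -0.0008  0.0597] rows 1 each [ 0.0012 -0.0008  0.0597]
yellow px [163. 125.] [159, 122, 9, 7, 41] -> [ 0.4995 -0.3822  0.073 ]
green px [359.  162.9] [355, 160, 9, 7, 51] -> [0.4442 0.1004 0.052 ]
red px [341.8 157.8] [338, 155, 9, 7, 45] -> [0.4425 0.0577 0.052 ]
```

>>> apply_moves(xyz=[[0, 0, 0.03], [0, 0, 0.02], [0, 0, 0.007], [0, 0, 0], [0, 0, 0]], rot=[[0, 0, 0], [0, 0, 0], [0, 0, 0], [0, 0, 0], [0, 0, 0]], hand=[-1, -1, -1, -1, -1])

```text
clock: 71.72
position: [0.4943, -0.2049, 0.0405]
ee_rot: [-0.0, 0.707, 0.707, -0.0]
contact_force: [-0.3, -0.1, 1.2]
width: 0.0329
gripper_force: 31.0
```

>>> apply_moves(xyz=[[0, 0, 0.003], [0, 0, 0.002], [0, 0, 0], [0, 0, 0]], rot=[[0, 0, 0], [0, 0, 0], [0, 0, 0], [0, 0, 0]], hand=[-1, -1, -1, -1])

```text
clock: 72.22
position: [0.4944, -0.205, 0.0404]
ee_rot: [0.0, 0.707, 0.707, -0.0]
contact_force: [-2.7, 1.4, 10.5]
width: 0.0331
gripper_force: 31.8
```

>>> apply_moves(xyz=[[0, 0, 0], [0, 0, 0], [0, 0, 0], [0, 0, -0.04], [0, 0, -0.1], [0, 0, -0.2], [0, 0, -0.19], [0.144, 0.118, 0]], rot=[[0, 0, 0], [0, 0, 0], [0, 0, 0], [0, 0, 0], [0, 0, 0], [0, 0, 0], [0, 0, 0], [0, 0, 0]], hand=[0.1, 0.1, 0.1, 0.1, 0.1, 0.2, 0.2, 0.2])

```text
clock: 73.22
position: [0.5323, -0.1653, 0.2047]
ee_rot: [0.006, 0.709, 0.705, 0.001]
contact_force: [0.7, 0.0, -0.3]
width: 0.051
gripper_force: 0.0
```

>>> apply_moves(xyz=[[0.144, 0.118, 0], [0.144, 0.118, 0], [0, 0, 0], [0, 0, 0], [0, 0, 0]], rot=[[0, 0, 0], [0, 0, 0], [0, 0, 0], [0, 0, 0], [0, 0, 0]], hand=[0.2, 0.2, 0.2, 0.2, 0.2])

```text
clock: 73.85
position: [0.5999, -0.0765, 0.1983]
ee_rot: [0.0, 0.708, 0.707, -0.0]
contact_force: [-0.1, -0.6, 0.5]
width: 0.0514
gripper_force: 0.0
```

```bash
python3 - <<'E'
from h import *
s,d=wsnap('w26.png'); u,v=proj(d,[.6005,-.0505,.056],s); print(u,v)
ce,st,e=comp(d,(5,150,120),(30,255,255),int(u),int(v),45); print(ce,st); q=ray(d,*ce,.056,s); print(q); plan(q[0],q[1],.0225)
E
```

```text
tcp [ 0.5999 -0.0765  0.1983] yaw 89.91 F [-0.1 -0.6  0.5] w 0.0514 t 73.8
321.71332833548877 149.5078899268831
[322.18879056 150.44690265] [ 302  130   41   42 1356]
[ 0.60089495 -0.05129134  0.056     ]
xyz [0.0845 0.0032 0.5862] rows 3 each [0.0282 0.0011 0.1954]
```

>>> apply_moves(xyz=[[0.081, 0.003, 0], [0, 0, 0.16], [0, 0, 0.16], [0, 0, 0.16], [0, 0, 0.08], [0, 0, 0.025], [0, 0, 0], [0, 0, 0]], rot=[[0, 0, 0], [0, 0, 0], [0, 0, 0], [0, 0, 0], [0, 0, 0], [0, 0, 0], [0, 0, 0], [0, 0, 0]], hand=[0.2, 0.2, 0.2, 0.2, 0.2, 0.2, 0.2, -1], force=30)

```text
clock: 74.9
position: [0.6027, -0.0517, 0.0243]
ee_rot: [0.001, 0.707, 0.707, 0.001]
contact_force: [-1.1, -0.1, 0.5]
width: 0.0372
gripper_force: 30.1
```

>>> apply_moves(xyz=[[0, 0, 0], [0, 0, 0], [0, 0, 0], [0, 0, 0]], rot=[[0, 0, 0], [0, 0, 0], [0, 0, 0], [0, 0, 0]], hand=[-1, -1, -1, -1])

```text
clock: 75.4
position: [0.6028, -0.0516, 0.0242]
ee_rot: [0.002, 0.707, 0.707, 0.001]
contact_force: [-0.0, -1.5, 6.5]
width: 0.0374
gripper_force: 30.5
```

>>> apply_moves(xyz=[[0, 0, -0.05], [0, 0, -0.12], [0, 0, -0.12], [0, 0, -0.1], [0, 0, 0], [0, 0, 0]], rot=[[0, 0, 0], [0, 0, 0], [0, 0, 0], [0, 0, 0], [0, 0, 0], [0, 0, 0]], hand=[-1, -1, -1, -1, -1, -1])

```text
clock: 76.15
position: [0.6008, -0.0508, 0.139]
ee_rot: [-0.001, 0.707, 0.707, -0.0]
contact_force: [-0.4, 0.4, 0.1]
width: 0.0373
gripper_force: 30.3
```

```bash
python3 - <<'E'
from h import *
s,d=wsnap('w27.png'); p=s['position']; u,v=proj(d,p+[0,0,.0325],s); ce,st,e=comp(d,(5,150,120),(30,255,255),int(u),int(v),50); print(st,ray(d,*ce,p[2]+.0325,s)-p); plan(.4731,-.0672,.085)
E
```

```text
tcp [ 0.6008 -0.0508  0.139 ] yaw 89.99 F [-0.4  0.4  0.1] w 0.0373 t 76.2
[ 275  266   93   79 5705] [-0.00010611  0.00180535  0.0325    ]
xyz [-0.0548 -0.4243  0.1791] rows 3 each [-0.0183 -0.1414  0.0597]
```

>>> apply_moves(xyz=[[-0.0185, -0.1424, 0], [-0.0185, -0.1424, 0], [-0.0185, -0.1424, 0], [0, 0, 0.1], [0, 0, 0.08], [0, 0, 0], [0, 0, 0], [0, 0, 0]], rot=[[0, 0, 0], [0, 0, 0], [0, 0, 0], [0, 0, 0], [0, 0, 0], [0, 0, 0], [0, 0, 0], [0, 0, 0]], hand=[-1, -1, -1, -1, -1, -1, -1, -1])

```text
clock: 77.2
position: [0.4742, -0.0679, 0.0863]
ee_rot: [0.001, 0.707, 0.707, 0.0]
contact_force: [-0.3, 0.4, -0.0]
width: 0.0373
gripper_force: 30.3
```

>>> apply_moves(xyz=[[0, 0, 0.02], [0, 0, 0.02], [0, 0, 0.02], [0, 0, 0], [0, 0, 0]], rot=[[0, 0, 0], [0, 0, 0], [0, 0, 0], [0, 0, 0], [0, 0, 0]], hand=[-1, -1, -1, -1, -1])

```text
clock: 77.82
position: [0.4735, -0.0677, 0.0675]
ee_rot: [0.0, 0.707, 0.707, -0.0]
contact_force: [0.0, 0.7, 0.1]
width: 0.0371
gripper_force: 30.3
```

>>> apply_moves(xyz=[[0, 0, 0.02], [0, 0, 0.02], [0, 0, 0.02], [0, 0, 0.02], [0, 0, 0.015], [0, 0, 0.006], [0, 0, 0], [0, 0, 0]], rot=[[0, 0, 0], [0, 0, 0], [0, 0, 0], [0, 0, 0], [0, 0, 0], [0, 0, 0], [0, 0, 0], [0, 0, 0]], hand=[-1, -1, -1, -1, -1, -1, -1, -1])

```text
clock: 78.82
position: [0.4736, -0.0678, 0.0374]
ee_rot: [0.0, 0.707, 0.707, 0.0]
contact_force: [-0.3, -0.1, -0.3]
width: 0.0372
gripper_force: 30.3
```

>>> apply_moves(xyz=[[0, 0, 0.004], [0, 0, 0.003], [0, 0, 0], [0, 0, 0]], rot=[[0, 0, 0], [0, 0, 0], [0, 0, 0], [0, 0, 0]], hand=[-1, -1, -1, -1])

```text
clock: 79.32
position: [0.4737, -0.0678, 0.0362]
ee_rot: [0.0, 0.707, 0.707, 0.0]
contact_force: [-1.4, 1.4, 7.8]
width: 0.0369
gripper_force: 31.0
```

Seated on the base. Release, retreat clear and check everything.

>>> apply_moves(xyz=[[0, 0, 0], [0, 0, 0], [0, 0, 0], [0, 0, -0.04], [0, 0, -0.12], [0, 0, -0.2], [0, 0, -0.2], [-0.15, -0.1, -0.1]], rot=[[0, 0, 0], [0, 0, 0], [0, 0, 0], [0, 0, 0], [0, 0, 0], [0, 0, 0], [0, 0, 0], [0, 0, 0]], hand=[0.2, 0.2, 0.2, 0.2, 0.2, 0.2, 0.2, 0.2])

```text
clock: 80.32
position: [0.4462, -0.1122, 0.2377]
ee_rot: [0.004, 0.705, 0.709, 0.002]
contact_force: [0.7, -1.3, -1.0]
width: 0.0509
gripper_force: 0.0
```

>>> apply_moves(xyz=[[-0.1, -0.15, 0], [-0.05, -0.15, 0], [0, 0, 0], [0, 0, 0], [0, 0, 0]], rot=[[0, 0, 0], [0, 0, 0], [0, 0, 0], [0, 0, 0], [0, 0, 0]], hand=[0.2, 0.2, 0.2, 0.2, 0.2])

```text
clock: 80.95
position: [0.3545, -0.1575, 0.2335]
ee_rot: [0.0, 0.707, 0.707, 0.0]
contact_force: [0.6, -0.0, 0.0]
width: 0.0513
gripper_force: 0.0
```

```bash
python3 - <<'E'
from h import *
s=status.get_state(); print(s['position'],s['clock']); t=get_image('top'); c=get_image('scene'); save(t,'topz.png'); save(c,'scenez.png')
cv2.imwrite('pics/cz.png',cv2.convertScaleAbs(np.vstack([cv2.resize(t['pixels'][150:300,220:520,::-1],(560,280)),cv2.resize(c['pixels'][90:250,130:450,::-1],(560,280))]),alpha=1.6))
E
```

```text
[ 0.35447426 -0.15754121  0.2334664 ] 80.95
```

View pics/cz.png

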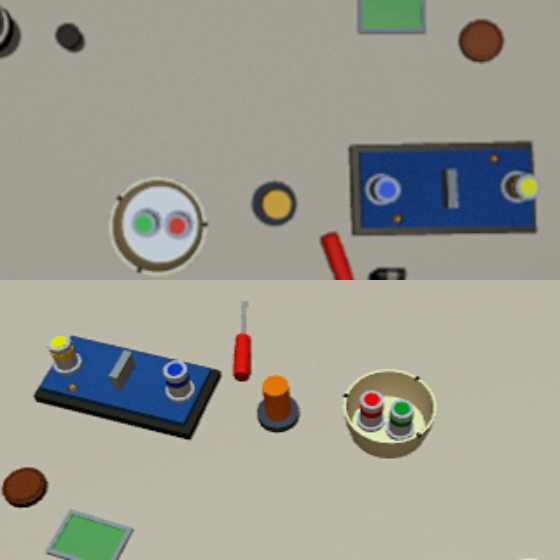

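The final pictures show yellow and blue upright on the flush carrier, red and green in the cup, and the cap down on the gauge.

```bash
python3 -c "
from rig import job
print(job.sign_off())"
```

```text
the job is handed in; nothing more can be done
None
```

The job is done and handed in: the carrier lies flush on its pins with the good yellow and blue ferrules upright on it (yellow was knocked aside partway through, so I set it back), the tight red and green ones are in the cup, and the dust cap is back down on the gauge.

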